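Wedge tile packs tight in the packing cradle

ROBOT

A 6-joint arm with a two-finger parallel gripper is mounted at the origin on the work surface. World frame = base frame: x ahead of the robot, y to its left, z up, the work surface at z = 0. Lengths are in m, angles in rad, forces in N, time in s.
With the tool pointing down it reaches from about 0.275 to 0.725 m from the base axis. Payload 5.6 kg.
Tool frame: the origin (TCP) lies on the centre line of the jaws, within the pads' length; the fingertips stand 19 mm ahead of it and the grasp point (between the pads) is the TCP; x points along the fingers, z is the direction in which the jaws open and shut, and the axes are right-handed (so a half turn about x gives the same grasp; the last joint's range is limited). The gripper opens to 85 mm and grips with 20 to 120 N. Pads are 22 mm wide; open, the fingers measure 114 mm over their backs; the gripper's body (76 mm by 85 mm) begins 54 mm behind the grasp point. The pads swing forward as they close: fully open they stand 13 mm farther back than shut.
Start: joints at [1.631, 0.255, 0.108, 0, -1.424, -0.285], TCP at [0.123, 0.536, 0.226] pointing down, gripper open.
Joint ranges: [-2.95, 2.95], [-1.21, 1.97], [-1.09, 1.5], [-2.87, 1.71], [-2.94, -0.07], [-3.05, 3.05]. Speed limits (rad/s): [2.57, 2.57, 3.14, 3.14, 3.14, 3.14].

INTERFACE

Orientations are given as a unit quaternion [w, x, y, z].
In Python, from bench import ctrl gives the robot as it stands. The module is installed in compiled form; this text tells all that it offers.
- The arm moves only by the tool carry_out, never from a script. Its argument "targets" is a list of rows, each a list of 3 entries, a list of its own where there are three numbers: the finger opening in mm, from 0 to 85.4, then the shift along the tool's x, y, z in units of 30 mm (1.0 is 30 mm), then the turn, a rotation vector about the tool's x, y, z in units of 6 degrees (1.0 is 6 degrees). A call has 1 to 12 rows; each row is the pose to reach, as a shift and turn from the pose measured when the call began, along the tool's axes at that moment; what a row does not reach only later rows make up. A row lasts 1/12 s, in which the tool goes at most 41.7 mm and 7.16 degrees, less where a joint would pass 70% of its speed; a pose out of reach is approached as far as the arm can. A call with a gripper value outside its range is refused whole. The fingers move at their own pace and stop on an object; the grip force is fixed at half the most. Time passes only in rows, so rows that repeat a pose let the fingers close. It gives the time, the measured TCP pose, the force and the opening at its end, in the units of the state.
- ctrl.get_obs(): the state, without advancing time (a new reading comes with each control period).
- ctrl.snapshot(name): name is "scene" or "top" or "wrist"; returns a dict with "image" (400x640x3 uint8, red, green, blue), "z_map" (400x640 float32, m along the optical axis (not along the pixel's ray), 0 where there is no reading), "K" (3x3 intrinsics, pixels), "extrinsics" (4x4, takes a point from world to camera coordinates). Camera axes: x right, y down, z forward; pixel columns grow to the right and rows downward; lengths in m; the calibration is good to about 2 mm. The wrist camera is an equidistant fisheye: a pixel r from the principal point sees the ray r / f radians off the axis. A picture is of the moment at which its call begins.
- ctrl.close_job(): hands the job in, once; it reports no verdict.
The state is a dict: "clock": time; "q": joint angles; "qd": joint speeds; "effort": joint torques, N m; "tcp_pos": TCP position; "tcp_rot": TCP orientation; "ft_force": force on the tool from outside, world axes, zero at the start; "moment": the same for the moment, N m; "width": finger opening in m.
Only numpy, scipy, OpenCV 4.12 (cv2) and the standard library are available. Lean on these libraries where they do the work, as an engineer would, in place of code of your own. Each camera call takes 0.05 s, during which the arm holds its last target.

TASK

Make the tile packs ready for transport: stand every pack of tiles in a bay of its own in the wooden packing cradle, its tiles in line with the bay walls, lift one wedge per pack up and off the rack and tap it down between the pack and the sloping wall of its bay, straight face against the tiles, until it sits tight and presses the pack flat against the straight wall. Leave any spare wedge hanging on the rack, and do not disturb the other things on the bench.

Things in the scene. Friction and masses are not known exactly. Their poses are not given: they have to be found in the camera images.
- cradle: fixed wooden packing cradle, base plate 150 (x) by 300 (y) by 12 thick; origin: centre of its underside. Three bays side by side along y (pitch 100), open above and at both x ends. Each bay's -y side is an upright straight wall, its +y side a wall that slopes outward (+y) as it rises; the walls stand 45 above the bay floor and are 50 long (x)
- bay0 (a point): the place of a pack in the -y end bay: the point on the bay floor (12 above the table) where the centre of the pack's underside is when the pack stands against the straight wall (its y across the bay); axes as the cradle's
- bay1 (a point): the same point in the middle bay. Every bay is 60.7 wide (y) at the floor and 67.9 at the top of its walls, so a pack (52) against the straight wall leaves a gap of 8.7 at the floor and 15.9 at the top, tapering just as the wedges do (0.16 mm per mm)
- bay2 (a point): the same point in the +y end bay. The straight wall's face lies 26 to the -y side of this point; the gap for the wedge begins 26 to its +y side
- rack: fixed steel rack, 300 long (y); origin: on the table below the middle fork, in line with the hanging wedges. Beam along y, 122 high, at x 45 to 65. Three forks at y -100, 0, 100: two bars each, pointing to -x, 34 apart inside, top 125 high, ending at x = -36 in lips 137 high. A wedge comes off lifted by over 15 and drawn out to -x, or straight up
- pack0: strapped pack of four small blue wall tiles standing on end: a block 50 (x) by 52 (y, across the four 13 mm tiles) by 55 tall (z), two thin black straps, about 0.4 kg; origin: centre of its underside; same seen from either end. Two or three packs are there
- pack1: strapped pack of four small blue wall tiles standing on end: a block 50 (x) by 52 (y, across the four 13 mm tiles) by 55 tall (z), two thin black straps, about 0.4 kg; origin: centre of its underside; same seen from either end. Two or three packs are there
- pack2: strapped pack of four small blue wall tiles standing on end: a block 50 (x) by 52 (y, across the four 13 mm tiles) by 55 tall (z), two thin black straps, about 0.4 kg; origin: centre of its underside; same seen from either end. Two or three packs are there
- wedge0: hardwood wedge with a wide head, 107 long, about 80 g, hanging tip down in a fork of the rack. Origin: middle of the tip edge in the plane of the straight face; z from tip to head. Blade 26 wide (x), z 0 to 75, 10 thick at the tip, 22 at the head: straight face at y = 0, sloping face on the +y side. Head: block x -25 to 25, y -2 to 24, z 75 to 107, good to grip across x
- wedge1: second wedge, identical to wedge0. In the fork the underside of its head rests on the two bars (tip about 50 above the table), its straight face towards the robot side (-x of the rack). All wedges start so. In a bay, the blade's x runs along the cradle's x
- wedge2: third wedge, identical to wedge0. A wedge driven tight in a bay beside its pack has its tip about 8 above the bay floor and its head's underside about 83 above it; a few taps or pushes of 15 to 20 N on the head set it, and friction then keeps it there
- water: bystander: a clear water bottle, 62 across, 190 tall; origin at the centre of its underside
- scraper: bystander: a spatula-like scraper lying flat
- pencil: bystander: a flat carpenter's pencil, 120 long, 14 wide, 8 high
- tape: bystander: a yellow tape measure, 65 by 34 by 62 tall
- loose_tile: bystander: a white tile lying flat, 60 by 60 by 9
- tub: bystander: a small white bowl, 90 across, 60 tall
- driver: bystander: a screwdriver lying flat
There are look-alikes about, which are no part of the job. Leave any pink look-alike of the wedge2 alone.

How it is judged:
By the outcome, as a careful person would: the job done as asked, in the order asked, and still so for the second after the job is handed in, with the robot touching nothing.
Of pack0, pack1, pack2 only 2 to 3 are there at a start; the rules pass over those that are not, and their reading is None.
At some moment in a run one of pack0, pack1, pack2 may be knocked a few centimetres aside while the robot is not near it.
It also fails if it takes over 210 s, if anything falls off the work surface, if the arm or the gripper's body presses on something with over 40 N, if the wrist force passes 120 N, or if a joint passes its speed limit or range.

## Working session

There is one attempt and no reset: what is moved stays moved. The work goes in short steps, Python scripts to look and compute and a tool call to move; the robot and the scene stay as the last step left them, time stands still between calls to the robot, and variables do not carry over. Pictures are saved under pics/ and viewed, and the job is handed in when it is done.

Besides the shell and the picture viewer there is one more tool, called after "Request:" by a JSON object that holds its "name" and its "arguments". carry_out: Moves the arm, as the interface text tells. Its arguments: {"type":"object","properties":{"targets":{"type":"array","items":{"type":"array"}}},"required":["targets"]}

```bash
ls; mkdir -p pics
cat > h.py <<'E'
import numpy as np, cv2
from bench import ctrl
def save(name,img,scale=1):
    cv2.imwrite('pics/'+name+'.png',cv2.cvtColor(img,cv2.COLOR_RGB2BGR))
def cloud(s):
    z=s['z_map'];K=s['K'];v,u=np.indices(z.shape)
    P=np.stack([(u-K[0,2])/K[0,0]*z,(v-K[1,2])/K[1,1]*z,z],-1)
    E=s['extrinsics'];W=(P-E[:3,3])@E[:3,:3]
    W[z==0]=np.nan
    return W
E
python3 - <<'E'
from h import *
for n in ['scene','top','wrist']:
    s=ctrl.snapshot(n); save(n+'0',s['image']); np.savez(n+'0.npz',**s); print(n,s['K'].tolist(),s['extrinsics'].round(3).tolist())
print(ctrl.get_obs())
E
```

```text
pics
scene [[420.4232398212528, 0.0, 315.8570891223302], [0.0, 420.4232398212528, 202.5678076580709], [0.0, 0.0, 1.0]] [[0.646, 0.763, -0.002, -0.412], [0.484, -0.412, -0.772, -0.201], [-0.59, 0.498, -0.636, 1.58], [0.0, 0.0, 0.0, 1.0]]
top [[436.9307183718311, 0.0, 322.0792850710659], [0.0, 436.9307183718311, 199.140357826773], [0.0, 0.0, 1.0]] [[-0.028, -1.0, 0.003, 0.075], [-0.999, 0.028, -0.037, 0.54], [0.037, -0.004, -0.999, 1.082], [0.0, 0.0, 0.0, 1.0]]
wrist [[309.70691628693146, 0.0, 320.252756028409], [0.0, 309.70691628693146, 198.05419265018594], [0.0, 0.0, 1.0]] [[-0.223, -0.975, 0.001, 0.549], [-0.937, 0.214, 0.278, -0.037], [-0.271, 0.06, -0.961, 0.378], [0.0, 0.0, 0.0, 1.0]]
{'clock': 0.15, 'q': array([ 1.63060065e+00,  2.55591268e-01,  1.07314029e-01, -3.29355969e-04,
       -1.42388324e+00, -2.84594976e-01]), 'qd': array([-7.30561168e-04, -2.00008514e-03,  4.21651300e-03,  1.51615118e-03,
       -9.59436189e-06,  8.41203513e-04]), 'effort': array([-1.23834772e-03, -3.86941910e+01,  2.38081849e+01,  5.36657184e+00,
       -4.49729443e-03,  2.66707787e-06]), 'tcp_pos': array([0.12247438, 0.53581345, 0.22532261]), 'tcp_rot': array([-0.44108038, -0.55256335, -0.44042408,  0.55330685]), 'ft_force': array([-0.30575835, -0.72810657,  0.67107128]), 'moment': array([ 0.01692701, -0.03557563,  0.02641148]), 'width': 0.08513654307523484}
```

View pics/scene0.png

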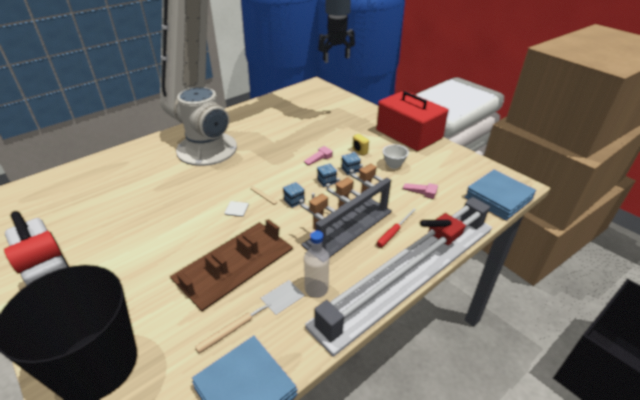

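View pics/top0.png

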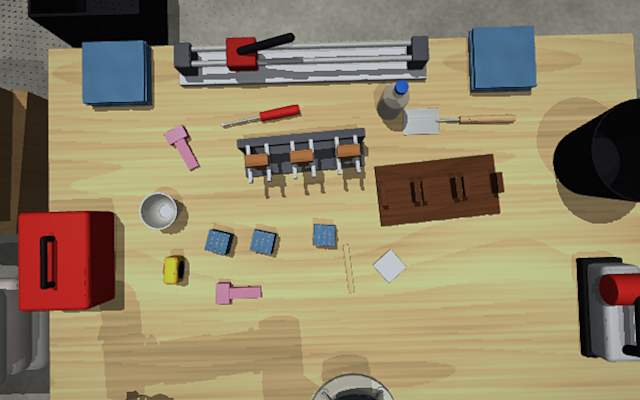

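View pics/wrist0.png

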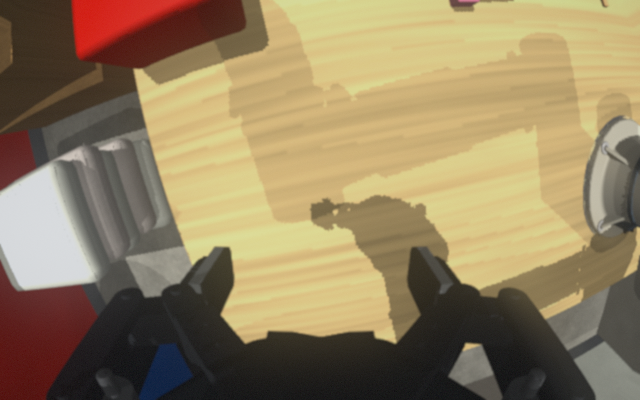

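The scene shows three blue packs at top pixels (219,241), (263,241) and (324,236). Three wedges hang in the rack around (300,155), and the cradle is empty at (437,190). Next I'll measure all of them.

Run:
```python
from h import *
s=dict(np.load('top0.npz'));W=cloud(s);im=s['image']
hsv=cv2.cvtColor(im,cv2.COLOR_RGB2HSV)
Z=W[...,2]
print('table z',np.nanmedian(Z[280:350,150:500]))
# packs
m=((hsv[...,0]>95)&(hsv[...,0]<115)&(hsv[...,1]>80)&(Z>0.045)&(Z<0.065)).astype(np.uint8); m[:200]=0
n,l,st,c=cv2.connectedComponentsWithStats(m)
for i in range(1,n):
    if st[i,4]>80:
        p=W[l==i][:,:2]; r=cv2.minAreaRect((p*1000).astype(np.float32)); print('pack',r,st[i,4],p.mean(0),np.nanmedian(W[l==i][:,2]))
# cradle brown base
def show(x0,x1,y0,y1,f,name):
    a=cv2.resize(im[y0:y1,x0:x1],None,fx=f,fy=f,interpolation=cv2.INTER_NEAREST);save(name,a)
    b=np.clip(np.nan_to_num(Z[y0:y1,x0:x1])/0.16*255,0,255).astype(np.uint8)
    cv2.imwrite('pics/'+name+'z.png',cv2.applyColorMap(cv2.resize(b,None,fx=f,fy=f,interpolation=cv2.INTER_NEAREST),cv2.COLORMAP_JET))
show(365,515,145,235,5,'cr')
show(230,380,120,210,5,'rk')
m=((hsv[...,0]<15)&(hsv[...,1]>100)&(hsv[...,2]<150)&(Z>0.005)&(Z<0.02)).astype(np.uint8); m[:,:365]=0;m[:,530:]=0;m[:140]=0;m[240:]=0
p=W[m>0][:,:2]; print('cradle',cv2.minAreaRect((p*1000).astype(np.float32)),len(p))
```

```text
table z 0.0007537873921010748
pack ((454.7920837402344, 57.54736328125), (47.944252014160156, 47.824462890625), 88.2717056274414) 386 [0.45487531 0.05736449] 0.05558003596989163
pack ((444.97467041015625, 312.3627624511719), (52.084716796875, 49.131771087646484), 74.34713745117188) 402 [0.44539774 0.31154251] 0.05526218077896857
pack ((442.8330993652344, 205.23419189453125), (51.30949783325195, 48.66642379760742), 76.26197052001953) 390 [0.44304145 0.20484237] 0.05522387442837225
cradle ((558.15576171875, -228.2410430908203), (148.77719116210938, 298.7890625), 4.691932201385498) 6145
```

Run:
```python
from h import *
a=np.hstack([cv2.imread('pics/cr.png'),cv2.imread('pics/crz.png')]);cv2.imwrite('pics/crb.png',cv2.resize(np.vstack([cv2.imread('pics/cr.png')]),None,fx=1,fy=1))
```

```text
(no output)
```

View pics/cr.png

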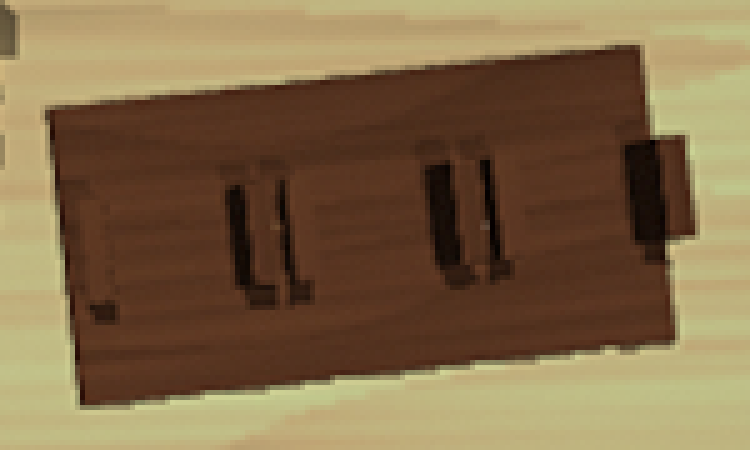

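View pics/rk.png

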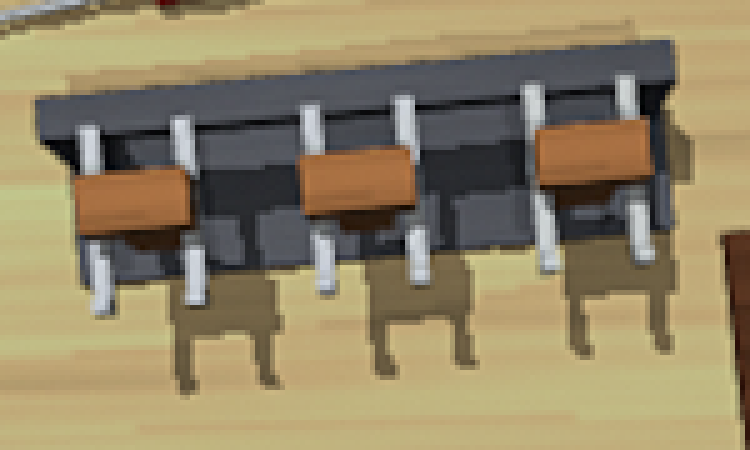

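View pics/crz.png

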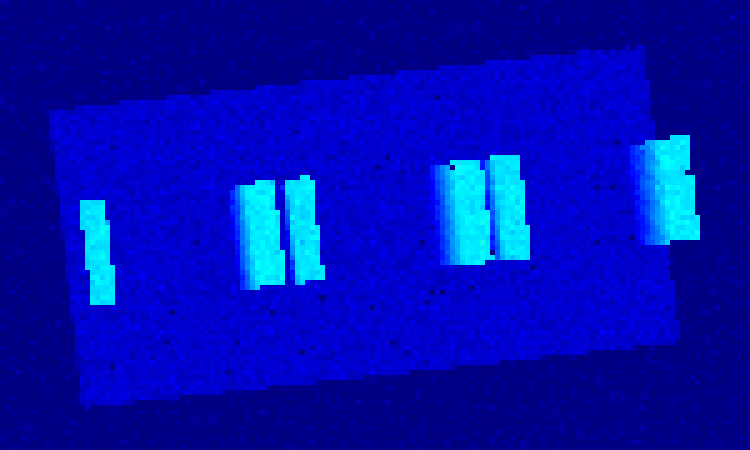

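Run:
```python
from h import *
for n in ['top0','scene0']:
    s=dict(np.load(n+'.npz'));W=cloud(s)
    c=np.array([.5582,-.2282]);a=np.deg2rad(4.69)
    R=np.array([[np.cos(a),-np.sin(a)],[np.sin(a),np.cos(a)]])
    L=(W[...,:2]-c)@R; Z=W[...,2]
    ok=(abs(L[...,0])<.025)&(abs(L[...,1])<.2)&(Z>0.006)&(Z<0.075)
    y=L[ok][:,1]*1000;z=Z[ok]*1000
    for zl,zh in [(54,60),(46,54),(38,46),(30,38),(20,30)]:
        k=(z>zl)&(z<zh);h,e=np.histogram(y[k],np.arange(-170,171,4));print(n,zl,[(int(e[i]),int(h[i])) for i in range(len(h)) if h[i]>3])
```

```text
top0 54 [(-150, 16), (-146, 29), (-142, 33), (-138, 29), (-134, 9), (-66, 32), (-62, 29), (-58, 31), (-54, 4), (-50, 16), (-46, 25), (-42, 30), (-38, 32), (-34, 7), (34, 27), (38, 30), (42, 30), (50, 15), (54, 24), (58, 30), (62, 31), (66, 4), (134, 29), (138, 30), (142, 28)]
top0 46 [(-138, 12), (-134, 13), (-58, 17), (-38, 13), (-34, 6), (34, 5), (38, 4), (42, 8), (62, 9), (66, 8), (138, 5), (142, 7)]
top0 38 [(-138, 21), (-134, 9), (-58, 9), (-38, 8), (-34, 13), (42, 4), (62, 7), (66, 8)]
top0 30 [(-138, 15), (-134, 10), (-62, 6), (-58, 7), (-38, 15), (-34, 8), (62, 6), (66, 8)]
top0 20 [(-138, 18), (-134, 17), (-62, 10), (-38, 12), (-34, 11), (38, 7), (62, 6), (66, 11)]
scene0 54 [(-150, 4), (-146, 26), (-142, 21), (-138, 25), (-134, 6), (-66, 25), (-62, 18), (-58, 19), (-54, 6), (-50, 6), (-46, 20), (-42, 18), (-38, 20), (-34, 5), (34, 19), (38, 18), (42, 14), (46, 7), (50, 9), (54, 22), (58, 16), (62, 17), (66, 5), (134, 13), (138, 17), (142, 12), (146, 6)]
scene0 46 [(-150, 14), (-146, 4), (-70, 8), (-66, 16), (-50, 13), (-46, 6), (30, 6), (34, 16), (50, 11), (54, 4), (130, 7), (134, 22)]
scene0 38 [(-150, 8), (-146, 4), (-70, 16), (-66, 6), (-50, 8), (-46, 5), (30, 17), (34, 7), (50, 4), (54, 7), (130, 14), (134, 5)]
scene0 30 [(-150, 12), (-70, 21), (30, 25), (126, 4), (130, 23)]
scene0 20 [(-150, 11), (-146, 4), (-74, 9), (-70, 21), (26, 10), (30, 22), (50, 4), (126, 15), (130, 16)]
```

Run:
```python
from h import *
s=dict(np.load('top0.npz'));im=s['image']
a=cv2.resize(im[215:265,195:345],None,fx=5,fy=5,interpolation=cv2.INTER_CUBIC)
s=dict(np.load('scene0.npz'));im=s['image']
b=cv2.resize(im[145:215,270:390],(750,437),interpolation=cv2.INTER_CUBIC)
save('pk',np.vstack([a,b])[:600])
from scipy.spatial.transform import Rotation as R
o=ctrl.get_obs();q=o['tcp_rot'];print(R.from_quat(np.roll(q,-1)).as_matrix().round(3))
```

```text
[[-0.     0.975 -0.223]
 [-0.001 -0.223 -0.975]
 [-1.     0.     0.001]]
```

View pics/pk.png

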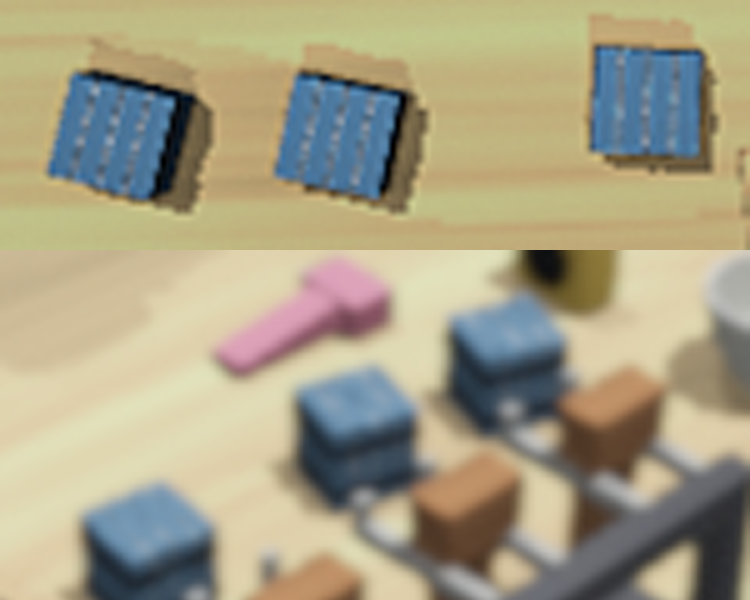

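```bash
cat >> h.py <<'E'
from scipy.spatial.transform import Rotation as R
def pose():
    o=ctrl.get_obs();return o['tcp_pos'],R.from_quat(np.roll(o['tcp_rot'],-1)),o
def tgt(phi):  # tool x down, tool z at angle phi(deg)
    p=np.deg2rad(phi);z=np.array([np.cos(p),np.sin(p),0]);x=np.array([0,0,-1.]);return R.from_matrix(np.stack([x,np.cross(z,x),z],1))
def go(*wps):
    p,r,o=pose()
    print('now',p.round(4),'clk',round(o['clock'],2),'w',round(o['width']*1000,1),'F',o['ft_force'].round(1))
    for xyz,phi in wps:
        d=r.inv().apply(np.array(xyz)-p)/.03; rv=(r.inv()*tgt(phi)).as_rotvec(degrees=True)/6
        print(d.round(2).tolist(),rv.round(2).tolist())
def look(n,name=None):
    s=ctrl.snapshot(n)
    if name: save(name,s['image'])
    return s
E
python3 - <<'E'
from h import *
for n in ['top0','scene0']:
    s=dict(np.load(n+'.npz'));W=cloud(s);Z=W[...,2];im=s['image']
    hsv=cv2.cvtColor(im,cv2.COLOR_RGB2HSV)
    m=((hsv[...,0]<20)&(hsv[...,1]>100)&(Z>0.148)&(Z<0.166)&(W[...,0]>.5)&(W[...,0]<.75)).astype(np.uint8)
    k,l,st,c=cv2.connectedComponentsWithStats(m)
    for i in range(1,k):
        if st[i,4]>30:
            p=W[l==i];print(n,'head',cv2.minAreaRect((p[:,:2]*1000).astype(np.float32)),p.mean(0).round(4),st[i,4])
    m=(Z>.115)&(Z<.13)&(hsv[...,1]<90)&(hsv[...,2]<120)&(W[...,0]>.6)&(W[...,0]<.8)&(abs(W[...,1])<.25)
    p=W[m];print('beam',cv2.minAreaRect((p[:,:2]*1000).astype(np.float32)),np.median(Z[m]))
    m=(Z>.13)&(Z<.142)&(W[...,0]>.5)&(W[...,0]<.66)&(abs(W[...,1])<.25)&(hsv[...,1]<60)
    print('lips',m.sum(),np.nanmedian(Z[m]))
    # cradle via wall tops
    m=(Z>.054)&(Z<.06)&(abs(W[...,0]-.558)<.045)&(W[...,1]<-.06)&(W[...,1]>-.4)
    k,l,st,c=cv2.connectedComponentsWithStats(m.astype(np.uint8))
    for i in range(1,k):
        if st[i,4]>30:
            p=W[l==i];r=cv2.minAreaRect((p[:,:2]*1000).astype(np.float32));print('wall',np.round(r[0],1),np.round(r[1],1),round(r[2],1))
    m=(Z>.15)&(Z<.2)&(W[...,0]>.55)&(W[...,0]<.95)&(W[...,1]<-.02)&(W[...,1]>-.2);print('bottle',np.nanmean(W[m],0))
E
```

```text
top0 head ((641.0374145507812, 0.007389068603515625), (26.374244689941406, 49.596351623535156), 4.848634719848633) [6.408e-01 2.000e-04 1.571e-01] 280
top0 head ((631.98583984375, 103.1456069946289), (25.959529876708984, 48.48431396484375), 3.55513072013855) [0.6315 0.1029 0.157 ] 271
top0 head ((625.47705078125, 200.48690795898438), (26.203670501708984, 50.379486083984375), 3.6126561164855957) [0.6253 0.2002 0.157 ] 282
beam ((666.9584350585938, 46.810791015625), (133.6337890625, 387.3745422363281), 16.656085968017578) 0.12217871443579512
lips 84 0.13706894842259254
wall [ 569.3 -367.5] [49.  16.7] 4.5
wall [ 560.7 -268.9] [49.2 14.4] 4.9
wall [ 562.4 -288.2] [49.6 13.6] 5.6
wall [ 553.3 -169.4] [49.  14.7] 6.0
wall [ 554.4 -188.4] [49.9 11.9] 5.0
wall [546.4 -89.1] [49.3 11.6] 5.2
bottle [ 0.74930008 -0.10121708  0.18030454]
scene0 head ((644.6152954101562, 1194.5706787109375), (21.531023025512695, 208.1532440185547), 85.76081848144531) [0.6499 1.1946 0.1572] 231
scene0 head ((632.1203002929688, 198.3929443359375), (24.25497817993164, 47.54246139526367), 3.9493277072906494) [0.6341 0.1958 0.1555] 103
scene0 head ((637.749755859375, 101.18423461914062), (24.885717391967773, 47.993202209472656), 5.031700134277344) [0.6403 0.099  0.1558] 121
scene0 head ((647.0863647460938, -1.5074348449707031), (25.0869197845459, 48.99516677856445), 4.008437633514404) [ 0.65   -0.0035  0.1558] 134
beam ((652.8846435546875, 53.18629455566406), (127.67327880859375, 363.725341796875), 10.176321983337402) 0.121904176435101
lips 74 0.13542405190353038
wall [550.  -87.7] [49.6 14.7] 3.4
wall [ 557.1 -167.8] [49.3 16.2] 2.4
wall [ 558.2 -188. ] [50.6 14.4] 5.2
wall [ 564.7 -268. ] [52.  14.6] 5.6
wall [ 565.9 -286.6] [51.4 13.3] 3.5
wall [ 573.3 -367.5] [52.1 13. ] 5.3
bottle [ 0.76382197 -0.10793341  0.17618486]
```

```bash
cat >> h.py <<'E'
def wcloud(s):
    z=s['z_map'];K=s['K'];v,u=np.indices(z.shape)
    dx=(u-K[0,2])/K[0,0];dy=(v-K[1,2])/K[1,1];th=np.hypot(dx,dy)
    f=np.where(th>1e-6,np.tan(np.minimum(th,1.5))/np.maximum(th,1e-6),1)
    P=np.stack([dx*f*z,dy*f*z,z],-1);E=s['extrinsics'];W=(P-E[:3,3])@E[:3,:3];W[z==0]=np.nan;return W
E
python3 -c "
from h import *
go(([.35,.06,.25],178.3),([.44,.06,.25],178.3))"
```

```text
now [0.1225 0.5358 0.2253] clk 0.15 w 85.1 F [-0.3 -0.7  0.7]
[-0.8, 10.93, 13.77] [13.14, 0.01, -0.01]
[-0.8, 13.85, 13.1] [13.14, 0.01, -0.01]
```

Request:
{"name": "carry_out", "arguments": {"targets": [[85, [-0.8, 10.93, 13.77], [13.14, 0, 0]], [85, [-0.8, 10.93, 13.77], [13.14, 0, 0]], [85, [-0.8, 10.93, 13.77], [13.14, 0, 0]], [85, [-0.8, 10.93, 13.77], [13.14, 0, 0]], [85, [-0.8, 10.93, 13.77], [13.14, 0, 0]], [85, [-0.8, 10.93, 13.77], [13.14, 0, 0]], [85, [-0.8, 10.93, 13.77], [13.14, 0, 0]], [85, [-0.8, 10.93, 13.77], [13.14, 0, 0]], [85, [-0.8, 10.93, 13.77], [13.14, 0, 0]], [85, [-0.8, 10.93, 13.77], [13.14, 0, 0]], [85, [-0.8, 10.93, 13.77], [13.14, 0, 0]], [85, [-0.8, 10.93, 13.77], [13.14, 0, 0]]]}}

```text
clock: 1.15
tcp_pos: [0.3379, 0.0834, 0.2489]
tcp_rot: [-0.013, 0.707, -0.013, -0.707]
ft_force: [1.1, 1.0, 0.0]
width: 0.0851
```

Request:
{"name": "carry_out", "arguments": {"targets": [[85, [0, 0, 0], [0, 0, 0]], [85, [0, 0, 0], [0, 0, 0]]]}}

```text
clock: 1.32
tcp_pos: [0.3383, 0.0811, 0.2489]
tcp_rot: [-0.015, 0.707, -0.015, -0.707]
ft_force: [0.2, 1.2, -0.2]
width: 0.0851
```

```bash
cat >> h.py <<'E'
def packs(W,im,verbose=1):
    hsv=cv2.cvtColor(im,cv2.COLOR_RGB2HSV);Z=W[...,2]
    m=((hsv[...,0]>95)&(hsv[...,0]<118)&(hsv[...,1]>70)&(abs(Z-.0555)<.007)&(W[...,0]>.25)&(W[...,0]<.58)).astype(np.uint8)
    n,l,st,c=cv2.connectedComponentsWithStats(m)
    for i in range(1,n):
        if st[i,4]>100:
            p=W[l==i]; r=cv2.minAreaRect((p[:,:2]*1000).astype(np.float32)); print('pack',np.round(r[0],1),np.round(r[1],1),round(r[2],1),st[i,4],np.nanmedian(p[:,2]).round(4))
E
python3 - <<'E'
from h import *
go()
s=look('wrist','w1');np.savez('w1.npz',**s);W=wcloud(s);print('extr',s['extrinsics'].round(3))
packs(W,s['image']); print(np.nanmedian(W[...,2]))
E
```

```text
now [0.3383 0.0811 0.2489] clk 1.32 w 85.1 F [ 0.2  1.2 -0.2]
extr [[-0.999  0.042 -0.     0.334]
 [ 0.041  0.96   0.277 -0.134]
 [ 0.012  0.277 -0.961  0.374]
 [ 0.     0.     0.     1.   ]]
pack [453.4  39.2] [10.7 47.8] 85.2 386 0.0547
pack [453.7  52.6] [ 9.9 47.7] 86.3 347 0.0547
pack [455.1  65.5] [10. 48.] 86.1 318 0.0548
pack [455.7  78. ] [ 8.9 47.7] 86.6 280 0.0548
pack [434.4 188.3] [10.7 41.1] 75.8 226 0.0548
pack [436.6 201.8] [ 9.9 39. ] 76.2 180 0.0549
pack [437.8 214.9] [10.7 35.1] 80.8 160 0.0548
pack [441.3 226.9] [ 8.8 34.5] 76.4 135 0.0548
pack [444.3 309.5] [43.  46.7] 74.0 521 0.0547
0.0008610988817364766
```

View pics/w1.png

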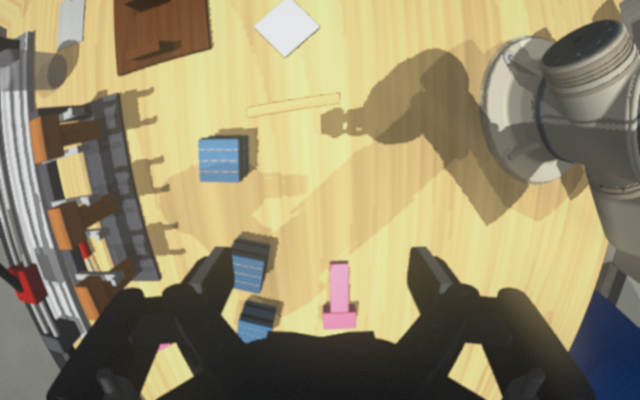

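```bash
python3 -c "
from h import *
go(([.4548,.058,.13],177),([.4548,.058,.036],177))"
```

```text
now [0.3379 0.0826 0.2488] clk 1.37 w 84.8 F [0.6 0.2 0.7]
[3.96, 0.66, -3.93] [0.12, -0.0, -0.0]
[7.09, 0.66, -3.93] [0.12, -0.0, -0.0]
```

Request:
{"name": "carry_out", "arguments": {"targets": [[85, [3.96, 0.66, -3.93], [0.12, 0, 0]], [85, [3.96, 0.66, -3.93], [0.12, 0, 0]], [85, [3.96, 0.66, -3.93], [0.12, 0, 0]], [85, [3.96, 0.66, -3.93], [0.12, 0, 0]], [85, [3.96, 0.66, -3.93], [0.12, 0, 0]], [85, [4.8, 0.66, -3.93], [0.12, 0, 0]], [85, [5.6, 0.66, -3.93], [0.12, 0, 0]], [85, [6.3, 0.66, -3.93], [0.12, 0, 0]], [85, [7.09, 0.66, -3.93], [0.12, 0, 0]], [85, [7.09, 0.66, -3.93], [0.12, 0, 0]], [85, [7.09, 0.66, -3.93], [0.12, 0, 0]]]}}

```text
clock: 2.28
tcp_pos: [0.4541, 0.0592, 0.0359]
tcp_rot: [0.017, -0.706, 0.018, 0.708]
ft_force: [0.2, 0.2, 0.8]
width: 0.0851
```

```bash
python3 -c "
from h import *
look('wrist','w2')
go(([.4548,.058,.036],177))"
```

```text
now [0.4552 0.0594 0.0371] clk 2.33 w 85.1 F [-0.4  0.2  0.9]
[0.04, 0.05, 0.01] [0.03, -0.01, -0.01]
```

View pics/w2.png

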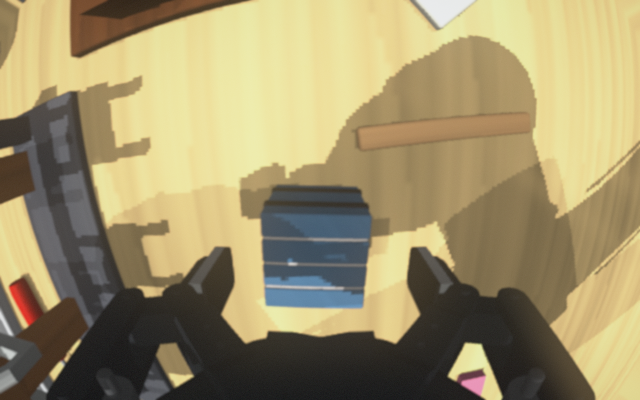

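The pack stands square between the pads at (315,255), so I'll close on it and lift.

Request:
{"name": "carry_out", "arguments": {"targets": [[35, [0, 0, 0], [0, 0, 0]], [35, [0, 0, 0], [0, 0, 0]], [35, [0, 0, 0], [0, 0, 0]], [35, [0, 0, 0], [0, 0, 0]], [35, [0, 0, 0], [0, 0, 0]], [35, [0, 0, 0], [0, 0, 0]], [35, [0, 0, 0], [0, 0, 0]], [35, [0, 0, 0], [0, 0, 0]], [35, [0, 0, 0], [0, 0, 0]]]}}

```text
clock: 3.08
tcp_pos: [0.4565, 0.0601, 0.0388]
tcp_rot: [-0.018, 0.708, -0.017, -0.705]
ft_force: [-1.8, 2.6, 7.1]
width: 0.0484
```

```bash
cat > bays.py <<'E'
import numpy as np
a=np.deg2rad(4.7);c=np.array([.5595,-.2282])
def bay(i,dx=0,dy=0):
    l=np.array([dx,-.00795+.1*(i-1)+dy]);return c+np.array([[np.cos(a),-np.sin(a)],[np.sin(a),np.cos(a)]])@l
E
python3 -c "
from h import *
from bays import *
b=bay(0,0,.003);print(b)
go(([.4548,.058,.17],177),([*b,.17],184.7),([*b,.085],184.7))"
```

```text
[ 0.56809945 -0.33279709]
now [0.4565 0.0601 0.0388] clk 3.08 w 48.4 F [-1.8  2.6  7.1]
[-4.37, 0.07, 0.04] [0.03, -0.04, 0.01]
[-4.37, 12.89, -4.37] [-1.25, -0.04, 0.01]
[-1.54, 12.9, -4.36] [-1.25, -0.04, 0.01]
```

Request:
{"name": "carry_out", "arguments": {"targets": [[35, [-2, 0.07, 0.04], [0, 0, 0]], [35, [-4.37, 0.07, 0.04], [0, 0, 0]], [35, [-4.37, 0.07, 0.04], [0, 0, 0]], [35, [-4.37, 12.89, -4.37], [-1.25, 0, 0]], [35, [-4.37, 12.89, -4.37], [-1.25, 0, 0]], [35, [-4.37, 12.89, -4.37], [-1.25, 0, 0]], [35, [-4.37, 12.89, -4.37], [-1.25, 0, 0]], [35, [-4.37, 12.89, -4.37], [-1.25, 0, 0]], [35, [-4.37, 12.89, -4.37], [-1.25, 0, 0]], [35, [-4.37, 12.89, -4.37], [-1.25, 0, 0]], [35, [-4.37, 12.89, -4.37], [-1.25, 0, 0]], [35, [-4.37, 12.89, -4.37], [-1.25, 0, 0]]]}}

```text
clock: 4.08
tcp_pos: [0.5568, -0.2972, 0.1688]
tcp_rot: [0.028, 0.708, 0.029, -0.705]
ft_force: [1.3, 1.6, -2.5]
width: 0.0479
```

Request:
{"name": "carry_out", "arguments": {"targets": [[35, [0, 2.56, -0.88], [0, 0, 0]], [35, [0, 2.56, -0.88], [0, 0, 0]], [35, [0, 2.56, -0.88], [0, 0, 0]], [35, [0, 2.56, -0.88], [0, 0, 0]], [35, [0, 2.56, -0.88], [0, 0, 0]]]}}

```text
clock: 4.5
tcp_pos: [0.5888, -0.3714, 0.1676]
tcp_rot: [0.027, 0.707, 0.03, -0.706]
ft_force: [-0.0, 0.4, -4.0]
width: 0.048
```

```bash
cat > wl.py <<'E'
from h import *
def walls(name):
    s=look('wrist',name);W=wcloud(s);Z=W[...,2]
    v,u=np.indices(Z.shape)
    m=(abs(Z-.057)<.003)&(abs(W[...,0]-.558)<.05)&(W[...,1]<-.06)&(W[...,1]>-.4)
    hsv=cv2.cvtColor(s['image'],cv2.COLOR_RGB2HSV)
    m&=((hsv[...,0]<20))
    k,l,st,c=cv2.connectedComponentsWithStats(m.astype(np.uint8))
    for i in range(1,k):
        if st[i,4]>60:
            p=W[l==i];r=cv2.minAreaRect((p[:,:2]*1000).astype(np.float32));print('wall',np.round(r[0],1),np.round(r[1],1),round(r[2],1),st[i,4],p[:,2].mean().round(4))
    return s,W
E
python3 -c "
from wl import *
from bays import *
walls('w3')
b=bay(0,0,.003)
go(([*b,.17],184.7),([*b,.085],184.7))"
```

```text
now [ 0.589  -0.3709  0.1687] clk 4.55 w 47.9 F [-0.2 -0.1 -2.9]
[-0.04, -1.32, 0.59] [-0.0, -0.03, 0.02]
[2.79, -1.31, 0.6] [-0.0, -0.03, 0.02]
```

View pics/w3.png

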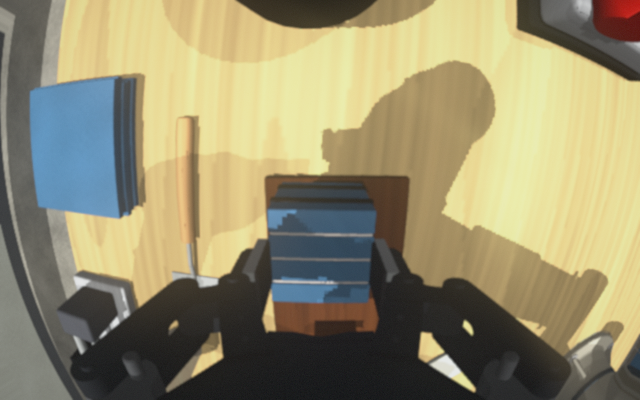

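Request:
{"name": "carry_out", "arguments": {"targets": [[35, [-1, -6, 0.9], [0, 0, 0]], [35, [-1, -6, 0.9], [0, 0, 0]], [35, [-1, -6, 0.9], [0, 0, 0]], [35, [-1, -6, 0.9], [0, 0, 0]], [35, [-1, -6, 0.9], [0, 0, 0]], [35, [-1, -6, 0.9], [0, 0, 0]], [35, [-1, -6, 0.9], [0, 0, 0]]]}}

```text
clock: 5.13
tcp_pos: [0.547, -0.1915, 0.2011]
tcp_rot: [0.029, 0.709, 0.031, -0.704]
ft_force: [0.5, 0.5, -4.2]
width: 0.0477
```

```bash
python3 -c "
from wl import *
from bays import *
s,W=walls('w4')
np.savez('w4.npz',**s)
b=bay(0,0,.003)
go(([*b,.17],184.7),([*b,.085],184.7))"
```

```text
wall [ 569.9 -365.1] [49.  10.7] 4.2 508 0.0566
wall [ 564.1 -287.2] [48.7 11.6] 4.7 664 0.0559
wall [ 562.5 -268.3] [50.6 13.3] 4.9 775 0.0567
wall [ 560.3 -193.3] [33.2  2.2] 5.3 71 0.0556
now [ 0.547  -0.1926  0.2004] clk 5.18 w 48.1 F [ 0.5 -0.1 -3.5]
[1.0, 4.72, -0.3] [0.02, -0.05, 0.02]
[3.84, 4.72, -0.29] [0.02, -0.05, 0.02]
```

View pics/w4.png

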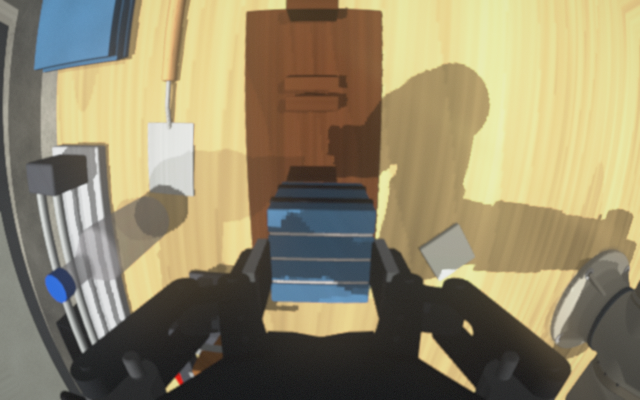

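```bash
cat >> h.py <<'E'
def inhand(s):
    W=wcloud(s);p,r,o=pose();hsv=cv2.cvtColor(s['image'],cv2.COLOR_RGB2HSV)
    T=r.inv().apply((W-p).reshape(-1,3)).reshape(W.shape)
    m=(hsv[...,0]>95)&(hsv[...,0]<118)&(hsv[...,1]>70)&(abs(T[...,1])<.06)&(abs(T[...,2])<.04)&(T[...,0]>-.04)&(T[...,0]<.0)
    q=T[m];print('hand: top x',np.median(q[:,0]).round(4),'y',np.percentile(q[:,1],[1,50,99]).round(4),'z',np.percentile(q[:,2],[1,99]).round(4),m.sum())
    # rect
    k=abs(q[:,0]-np.median(q[:,0]))<.004; print(cv2.minAreaRect((q[k][:,1:]*1000).astype(np.float32)))
E
sed -i 's/-.2282/-.2276/' bays.py
python3 -c "
from h import *
s=dict(np.load('w4.npz'));inhand(s)"
```

```text
hand: top x -0.0166 y [-0.023   0.0059  0.0262] z [-0.0228  0.0242] 8158
((1.0708446502685547, 0.6927642822265625), (51.053035736083984, 49.0655517578125), 1.046739101409912)
```

```bash
python3 -c "
from wl import *
from bays import *
b=bay(0,0,.0035);print(b)
go(([*b,.17],184.7),([*b,.10],184.7),([*b,.053],184.7))"
```

```text
[ 0.56805848 -0.33169878]
now [ 0.547  -0.1926  0.2004] clk 5.18 w 48.1 F [ 0.5 -0.1 -3.5]
[1.0, 4.68, -0.3] [0.02, -0.05, 0.02]
[3.34, 4.69, -0.29] [0.02, -0.05, 0.02]
[4.9, 4.69, -0.28] [0.02, -0.05, 0.02]
```

Request:
{"name": "carry_out", "arguments": {"targets": [[35, [1.0, 4.68, -0.3], [0, 0, 0]], [35, [1.0, 4.68, -0.3], [0, 0, 0]], [35, [1.0, 4.68, -0.3], [0, 0, 0]], [35, [1.0, 4.68, -0.3], [0, 0, 0]], [35, [1.0, 4.68, -0.3], [0, 0, 0]], [35, [1.0, 4.68, -0.3], [0, 0, 0]], [35, [2.2, 4.69, -0.29], [0, 0, 0]], [35, [3.0, 4.69, -0.29], [0, 0, 0]], [35, [3.0, 4.69, -0.29], [0, 0, 0]]]}}

```text
clock: 5.93
tcp_pos: [0.5647, -0.3292, 0.1043]
tcp_rot: [-0.027, -0.705, -0.033, 0.708]
ft_force: [-1.2, 0.3, -5.8]
width: 0.048
```

```bash
python3 -c "
from wl import *
from bays import *
s=look('top','t5');save('t5c',cv2.resize(s['image'][140:240,360:520],None,fx=5,fy=5))
b=bay(0,0,.0035);print(b)
go(([*b,.17],184.7),([*b,.08],184.7),([*b,.052],184.7))"
```

```text
[ 0.56805848 -0.33169878]
now [ 0.566  -0.3304  0.1076] clk 5.98 w 48.1 F [ 0.4  1.4 -1.8]
[-2.08, 0.04, -0.06] [0.02, 0.01, 0.05]
[0.92, 0.05, -0.07] [0.02, 0.01, 0.05]
[1.85, 0.06, -0.07] [0.02, 0.01, 0.05]
```

View pics/t5c.png

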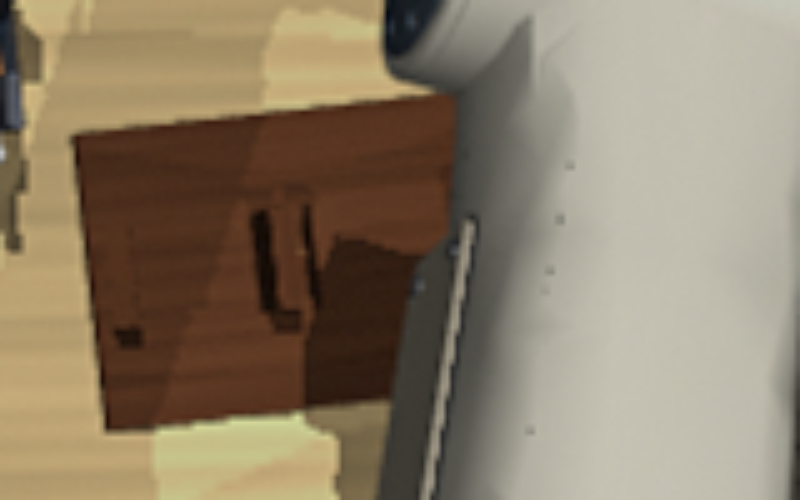

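Request:
{"name": "carry_out", "arguments": {"targets": [[35, [0.4, 0.05, -0.07], [0, 0, 0]], [35, [0.8, 0.05, -0.07], [0, 0, 0]], [35, [1.1, 0.06, -0.07], [0, 0, 0]], [35, [1.4, 0.06, -0.07], [0, 0, 0]], [35, [1.6, 0.06, -0.07], [0, 0, 0]], [35, [1.75, 0.06, -0.07], [0, 0, 0]], [35, [1.8, 0.06, -0.07], [0, 0, 0]], [35, [1.85, 0.06, -0.07], [0, 0, 0]]]}}

```text
clock: 6.65
tcp_pos: [0.5684, -0.3319, 0.0523]
tcp_rot: [-0.028, -0.706, -0.032, 0.707]
ft_force: [0.2, -0.4, -2.5]
width: 0.0481
```

```bash
python3 -c "
from wl import *
from bays import *
b=bay(0,0,.0035)
s=look('wrist','w6')
s=look('scene');save('s6',cv2.resize(s['image'][180:330,150:400],None,fx=3,fy=3))
go(([*b,.050],184.7))"
```

```text
now [ 0.5684 -0.3318  0.0524] clk 6.75 w 48.2 F [ 0.5  0.5 -3.6]
[0.08, -0.01, 0.01] [0.02, 0.0, 0.05]
```

View pics/w6.png

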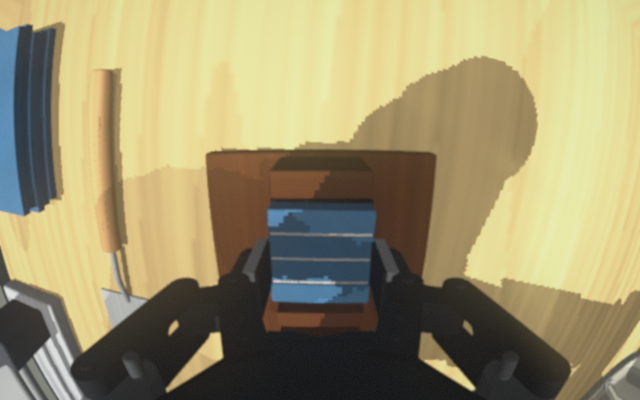

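View pics/s6.png

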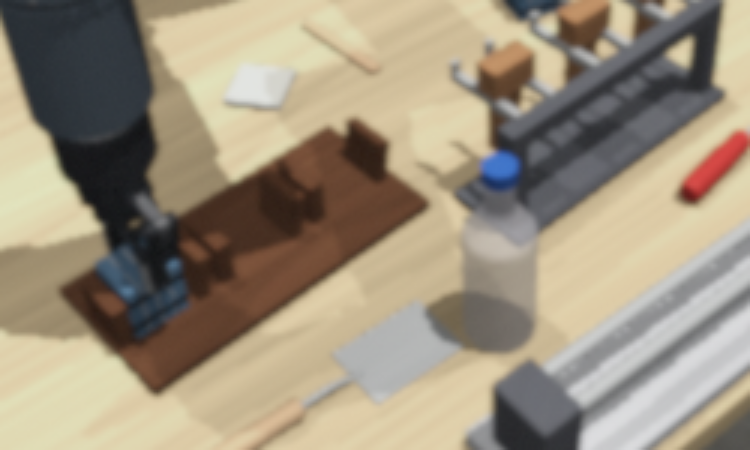

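Request:
{"name": "carry_out", "arguments": {"targets": [[35, [0.05, 0.04, 0], [0, 0, 0]], [35, [0.08, 0.09, 0], [0, 0, 0]], [35, [0.11, 0.1, 0], [0, 0, 0]], [35, [0.11, 0.1, 0], [0, 0, 0]]]}}

```text
clock: 7.08
tcp_pos: [0.5689, -0.3329, 0.051]
tcp_rot: [0.028, 0.707, 0.033, -0.706]
ft_force: [-2.4, 9.9, 8.0]
width: 0.0481
```

Request:
{"name": "carry_out", "arguments": {"targets": [[70, [0, 0, 0], [0, 0, 0]], [70, [0, 0, 0], [0, 0, 0]], [75, [0, 0, 0], [0, 0, 0]], [75, [0, 0, 0], [0, 0, 0]], [75, [0, 0, 0], [0, 0, 0]], [75, [-0.5, 0, 0], [0, 0, 0]], [75, [-1.5, 0, 0], [0, 0, 0]], [75, [-2.8, 0, 0], [0, 0, 0]], [80, [-4, 0, 0], [0, 0, 0]], [85, [-4, 0, 0], [0, 0, 0]]]}}

```text
clock: 7.92
tcp_pos: [0.5719, -0.3366, 0.1805]
tcp_rot: [0.031, 0.711, 0.03, -0.702]
ft_force: [0.5, -0.9, 1.4]
width: 0.0847
```

```bash
python3 -c "
from wl import *
s=look('wrist','w7')
W=wcloud(s);Z=W[...,2];hsv=cv2.cvtColor(s['image'],cv2.COLOR_RGB2HSV)
m=(hsv[...,0]>95)&(hsv[...,0]<118)&(hsv[...,1]>70)&(abs(Z-.067)<.006)&(W[...,1]<-.1)
print(cv2.minAreaRect((W[m][:,:2]*1000).astype(np.float32)))
s=look('top');packs(cloud(s),s['image'])
go(([.443,.206,.15],166),([.443,.206,.04],166))"
```

```text
((567.5501098632812, -334.13116455078125), (49.13783264160156, 50.96150588989258), 3.4746687412261963)
pack [444.9 313. ] [51.4 49.7] 74.1 412 0.0554
pack [442.6 205.3] [50.9 48.7] 75.7 407 0.0556
now [ 0.5699 -0.3344  0.1733] clk 8.02 w 85.0 F [-0.3 -0.6 -1.5]
[0.85, -18.3, 2.68] [3.15, -0.04, 0.05]
[4.52, -18.29, 2.7] [3.15, -0.04, 0.05]
```

View pics/w7.png

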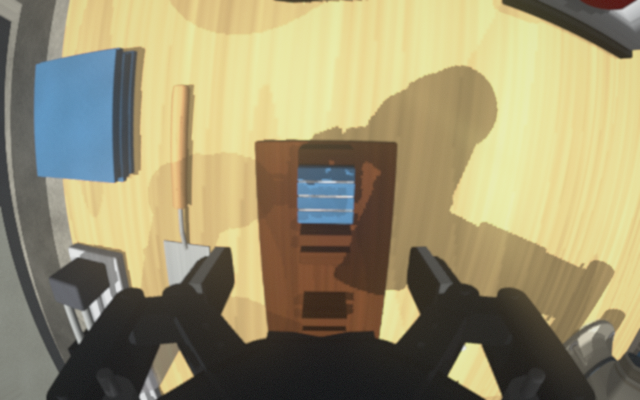

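Request:
{"name": "carry_out", "arguments": {"targets": [[85, [0.3, -9, 2.68], [1.5, 0, 0]], [85, [0.3, -9, 2.68], [1.5, 0, 0]], [85, [0.3, -9, 2.68], [1.5, 0, 0]], [85, [0.3, -9, 2.68], [1.5, 0, 0]], [85, [0.3, -9, 2.68], [1.5, 0, 0]], [85, [0.3, -9, 2.68], [1.5, 0, 0]], [85, [0.3, -18.3, 2.68], [3.15, 0, 0]], [85, [0.3, -18.3, 2.68], [3.15, 0, 0]], [85, [0.85, -18.3, 2.68], [3.15, 0, 0]], [85, [0.85, -18.3, 2.68], [3.15, 0, 0]], [85, [0.85, -18.3, 2.68], [3.15, 0, 0]], [85, [0.85, -18.3, 2.68], [3.15, 0, 0]]]}}

```text
clock: 9.02
tcp_pos: [0.4493, 0.1423, 0.1535]
tcp_rot: [-0.088, 0.703, -0.085, -0.701]
ft_force: [0.9, -0.7, -0.0]
width: 0.085
```

```bash
python3 -c "
from wl import *
s=look('wrist');packs(wcloud(s),s['image'])
go(([.4435,.2055,.13],166),([.4435,.2055,.04],166))"
```

```text
pack [442.1 208.3] [47.1 45.3] 76.0 1963 0.0548
pack [425.2 301.7] [16.1 12.7] 82.9 109 0.0548
now [0.4489 0.1481 0.1527] clk 9.07 w 84.8 F [-0.4  8.4 -0.1]
[0.77, -1.81, 0.63] [0.03, -0.01, 0.07]
[3.77, -1.79, 0.64] [0.03, -0.01, 0.07]
```

Request:
{"name": "carry_out", "arguments": {"targets": [[85, [0.77, -1.81, 0.63], [0, 0, 0]], [85, [0.77, -1.81, 0.63], [0, 0, 0]], [85, [0.77, -1.81, 0.63], [0, 0, 0]], [85, [0.77, -1.81, 0.63], [0, 0, 0]], [85, [1.6, -1.8, 0.63], [0, 0, 0]], [85, [2.4, -1.8, 0.63], [0, 0, 0]], [85, [3.1, -1.8, 0.63], [0, 0, 0]], [85, [3.65, -1.8, 0.63], [0, 0, 0]], [85, [3.65, -1.8, 0.63], [0, 0, 0]]]}}

```text
clock: 9.82
tcp_pos: [0.4417, 0.203, 0.0403]
tcp_rot: [0.086, -0.701, 0.085, 0.703]
ft_force: [0.0, 0.0, -1.4]
width: 0.085
```

```bash
python3 -c "
from wl import *
s=look('wrist','w8')
go(([.4435,.2055,.043],166))"
```

```text
now [0.4429 0.2038 0.0423] clk 9.87 w 84.6 F [-0.3 -0.   0.8]
[-0.02, -0.06, -0.01] [0.02, 0.01, 0.03]
```

View pics/w8.png

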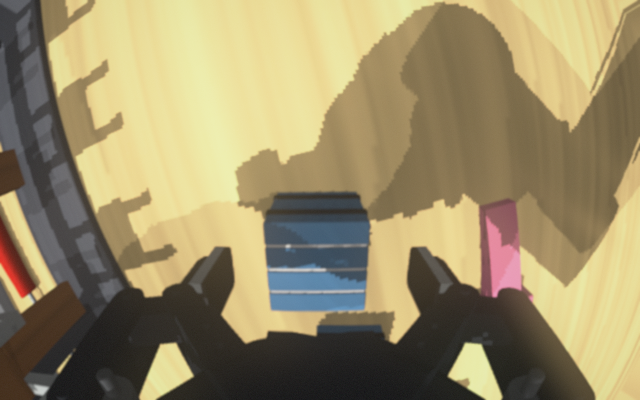

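The pack is square between the jaws at (317,260). The pink look-alike is off to the right and clear of the fingers. Closing now.

Request:
{"name": "carry_out", "arguments": {"targets": [[35, [-0.02, -0.06, 0], [0, 0, 0]], [35, [-0.02, -0.06, 0], [0, 0, 0]], [35, [-0.02, -0.06, 0], [0, 0, 0]], [35, [-0.02, -0.06, 0], [0, 0, 0]], [35, [-0.02, -0.06, 0], [0, 0, 0]], [35, [-0.02, -0.06, 0], [0, 0, 0]], [35, [-0.02, -0.06, 0], [0, 0, 0]], [35, [-0.02, -0.06, 0], [0, 0, 0]], [35, [-3, -0.06, 0], [0, 0, 0]], [35, [-4.3, -0.06, 0], [0, 0, 0]], [35, [-4.3, -0.06, 0], [0, 0, 0]], [35, [-4.3, -0.06, 0], [0, 0, 0]]]}}

```text
clock: 10.87
tcp_pos: [0.4471, 0.2069, 0.1799]
tcp_rot: [-0.089, 0.706, -0.081, -0.698]
ft_force: [1.2, 1.1, -3.5]
width: 0.0467
```

```bash
python3 -c "
from wl import *
from bays import *
s=look('wrist');inhand(s)
b=bay(1,0,.0035)
go(([.49,0,.17],180),([*b,.17],184.7))"
```

```text
hand: top x -0.0131 y [-0.0255  0.0005  0.0234] z [-0.0233  0.0227] 6324
((-1.5575084686279297, -0.36192893981933594), (49.47093963623047, 51.080047607421875), 89.44058990478516)
now [0.4457 0.2067 0.1766] clk 10.92 w 46.6 F [ 0.9 -0.  -4.6]
[0.16, 6.34, -3.08] [-2.31, -0.07, 0.11]
[0.11, 13.29, -7.2] [-3.09, -0.07, 0.1]
```

Request:
{"name": "carry_out", "arguments": {"targets": [[35, [0.16, 6.34, -3.08], [-2.31, 0, 0]], [35, [0.16, 6.34, -3.08], [-2.31, 0, 0]], [35, [0.16, 6.34, -3.08], [-2.31, 0, 0]], [35, [0.16, 6.34, -3.08], [-2.31, 0, 0]], [35, [0.16, 13.29, -7.2], [-3.09, 0, 0]], [35, [0.16, 13.29, -7.2], [-3.09, 0, 0]], [35, [0.16, 13.29, -7.2], [-3.09, 0, 0]], [35, [0.16, 13.29, -7.2], [-3.09, 0, 0]], [35, [0.16, 13.29, -7.2], [-3.09, 0, 0]], [35, [0.16, 13.29, -7.2], [-3.09, 0, 0]], [35, [0.16, 13.29, -7.2], [-3.09, 0, 0]], [35, [0.16, 13.29, -7.2], [-3.09, 0, 0]]]}}

```text
clock: 11.92
tcp_pos: [0.5593, -0.2379, 0.165]
tcp_rot: [0.024, 0.708, 0.03, -0.705]
ft_force: [-0.2, 1.6, -4.7]
width: 0.0465
```

```bash
python3 -c "
from wl import *
from bays import *
b=bay(1,0,.0015);print(b)
go(([*b,.11],184.7))"
```

```text
[ 0.5600285  -0.23402831]
now [ 0.5593 -0.2379  0.165 ] clk 11.92 w 46.5 F [-0.2  1.6 -4.7]
[1.84, -0.11, -0.02] [-0.05, -0.05, 0.09]
```

Request:
{"name": "carry_out", "arguments": {"targets": [[35, [0.6, -0.11, -0.02], [-0.05, -0.05, 0.09]], [35, [1.2, -0.11, -0.02], [-0.05, -0.05, 0.09]], [35, [1.6, -0.11, -0.02], [-0.05, -0.05, 0.09]], [35, [1.6, -0.11, -0.02], [-0.05, -0.05, 0.09]], [35, [1.6, -0.11, -0.02], [-0.05, -0.05, 0.09]]]}}

```text
clock: 12.33
tcp_pos: [0.5586, -0.2337, 0.1152]
tcp_rot: [-0.029, -0.705, -0.029, 0.708]
ft_force: [0.9, -0.5, -3.6]
width: 0.0462
```

```bash
python3 -c "
from wl import *
from bays import *
walls('w9')
b=bay(1,0,.0015);print(b)
go(([*b,.0565],184.7))"
```

```text
wall [ 570.7 -368.5] [49.1 12.2] 3.8 1155 0.0568
wall [ 563.8 -287.2] [50.6 12.5] 4.6 1371 0.0558
wall [ 562.2 -267.8] [50.  14.7] 4.6 1559 0.0567
[ 0.5600285  -0.23402831]
now [ 0.5596 -0.234   0.1167] clk 12.38 w 46.7 F [ 0.2 -0.4 -3.7]
[2.01, 0.0, -0.02] [-0.0, 0.02, -0.0]
```

View pics/w9.png

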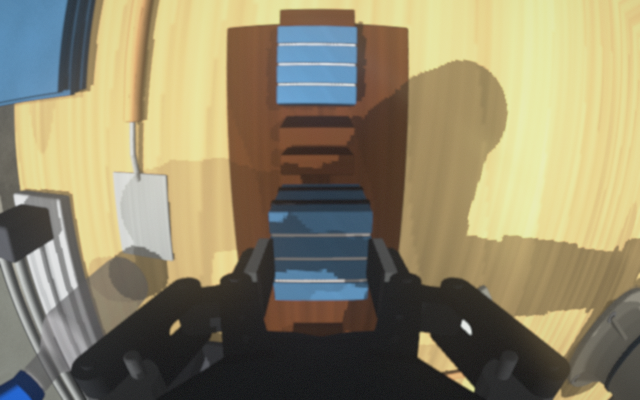

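Request:
{"name": "carry_out", "arguments": {"targets": [[35, [0.5, 0, -0.02], [0, 0, 0]], [35, [1.0, 0, -0.02], [0, 0, 0]], [35, [1.4, 0, -0.02], [0, 0, 0]], [35, [1.7, 0, -0.02], [0, 0, 0]], [35, [1.9, 0, -0.02], [0, 0, 0]], [35, [2.0, 0, -0.02], [0, 0, 0]], [35, [2.0, 0, -0.02], [0, 0, 0]]]}}

```text
clock: 12.97
tcp_pos: [0.5604, -0.2342, 0.0573]
tcp_rot: [-0.029, -0.706, -0.029, 0.707]
ft_force: [-0.1, 0.2, -3.4]
width: 0.0468
```

Request:
{"name": "carry_out", "arguments": {"targets": [[35, [0.05, 0.05, 0], [0, 0, 0]], [35, [0.08, 0.1, 0], [0, 0, 0]], [35, [0.1, 0.1, 0], [0, 0, 0]]]}}

```text
clock: 13.22
tcp_pos: [0.5616, -0.2362, 0.0568]
tcp_rot: [0.029, 0.707, 0.029, -0.706]
ft_force: [-6.0, 8.8, 13.0]
width: 0.0467
```

Request:
{"name": "carry_out", "arguments": {"targets": [[70, [0, 0, 0], [0, 0, 0]], [70, [0, 0, 0], [0, 0, 0]], [75, [0, 0, 0], [0, 0, 0]], [75, [0, 0, 0], [0, 0, 0]], [75, [0, 0, 0], [0, 0, 0]], [75, [-0.5, 0, 0], [0, 0, 0]], [75, [-1.5, 0, 0], [0, 0, 0]], [75, [-2.8, 0, 0], [0, 0, 0]], [80, [-4, 0, 0], [0, 0, 0]], [85, [-4, 0, 0], [0, 0, 0]], [85, [-4, 0, 0], [0, 0, 0]]]}}

```text
clock: 14.13
tcp_pos: [0.5628, -0.2367, 0.1797]
tcp_rot: [0.03, 0.709, 0.029, -0.704]
ft_force: [0.4, -1.0, -0.4]
width: 0.0849
```

```bash
python3 -c "
from wl import *
s=look('wrist','w10')
W=wcloud(s);Z=W[...,2];hsv=cv2.cvtColor(s['image'],cv2.COLOR_RGB2HSV)
m=((hsv[...,0]>95)&(hsv[...,0]<118)&(hsv[...,1]>70)&(abs(Z-.067)<.006)&(W[...,1]<-.1)).astype(np.uint8)
m=cv2.morphologyEx(m,cv2.MORPH_CLOSE,np.ones((7,7)))
k,l,st,c=cv2.connectedComponentsWithStats(m)
for i in range(1,k):
  if st[i,4]>100:
    p=W[l==i];p=p[~np.isnan(p[:,0])];p=p[abs(p[:,2]-.067)<.006];print(cv2.minAreaRect((p[:,:2]*1000).astype(np.float32)),np.median(p[:,2]))
s=look('top','t10');packs(cloud(s),s['image'])
go(([.446,.3125,.16],165),([.446,.3125,.044],165))"
```

```text
((567.2154541015625, -333.59344482421875), (49.71224594116211, 49.87776565551758), 3.4379818439483643) 0.0666852739116258
((560.2981567382812, -235.00241088867188), (48.95793151855469, 50.811038970947266), 4.864991188049316) 0.06673035225602768
pack [445.2 312.7] [51.2 49. ] 74.6 412 0.0553
now [ 0.5609 -0.236   0.176 ] clk 14.23 w 84.8 F [-0.6  0.7 -0.5]
[0.55, -18.54, 2.32] [3.28, -0.01, 0.01]
[4.41, -18.53, 2.33] [3.28, -0.01, 0.01]
```

View pics/t10.png

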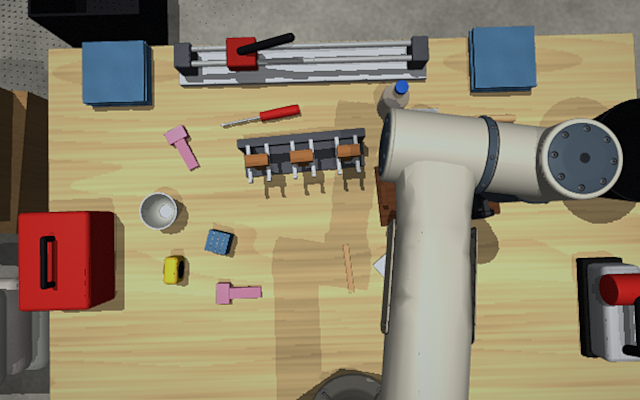

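Request:
{"name": "carry_out", "arguments": {"targets": [[85, [0.3, -9, 2.32], [1.6, 0, 0]], [85, [0.3, -9, 2.32], [1.6, 0, 0]], [85, [0.3, -9, 2.32], [1.6, 0, 0]], [85, [0.3, -9, 2.32], [1.6, 0, 0]], [85, [0.3, -9, 2.32], [1.6, 0, 0]], [85, [0.3, -9, 2.32], [1.6, 0, 0]], [85, [0.3, -18.54, 2.32], [3.28, 0, 0]], [85, [0.3, -18.54, 2.32], [3.28, 0, 0]], [85, [0.3, -18.54, 2.32], [3.28, 0, 0]], [85, [0.3, -18.54, 2.32], [3.28, 0, 0]], [85, [0.3, -18.54, 2.32], [3.28, 0, 0]], [85, [0.3, -18.54, 2.32], [3.28, 0, 0]]]}}

```text
clock: 15.23
tcp_pos: [0.4523, 0.2424, 0.1661]
tcp_rot: [0.092, -0.701, 0.093, 0.701]
ft_force: [1.6, -0.5, -0.5]
width: 0.0851
```

```bash
python3 -c "
from wl import *
s=look('top');packs(cloud(s),s['image'])
go(([.446,.3125,.13],165),([.446,.3125,.044],165))"
```

```text
now [0.4522 0.2484 0.1655] clk 15.28 w 84.9 F [ 0.2  7.4 -0.4]
[1.19, -2.01, 0.74] [0.04, 0.01, 0.01]
[4.05, -2.01, 0.74] [0.04, 0.01, 0.01]
```

Request:
{"name": "carry_out", "arguments": {"targets": [[85, [0.8, -2.01, 0.74], [0, 0, 0]], [85, [0.8, -2.01, 0.74], [0, 0, 0]], [85, [0.8, -2.01, 0.74], [0, 0, 0]], [85, [0.8, -2.01, 0.74], [0, 0, 0]], [85, [1.6, -2.01, 0.74], [0, 0, 0]], [85, [2.4, -2.01, 0.74], [0, 0, 0]], [85, [3.2, -2.01, 0.74], [0, 0, 0]], [85, [4.0, -2.01, 0.74], [0, 0, 0]], [85, [4.0, -2.01, 0.74], [0, 0, 0]], [85, [4.0, -2.01, 0.74], [0, 0, 0]]]}}

```text
clock: 16.12
tcp_pos: [0.4457, 0.3107, 0.045]
tcp_rot: [0.09, -0.7, 0.092, 0.702]
ft_force: [-0.4, -1.1, 1.0]
width: 0.0848
```

```bash
python3 -c "
from wl import *
s=look('wrist','w11')
go(([.446,.3125,.044],165))"
```

```text
now [0.4467 0.3119 0.0465] clk 16.17 w 85.2 F [0.6 0.  1.3]
[0.08, -0.01, 0.03] [0.03, 0.0, 0.01]
```

View pics/w11.png

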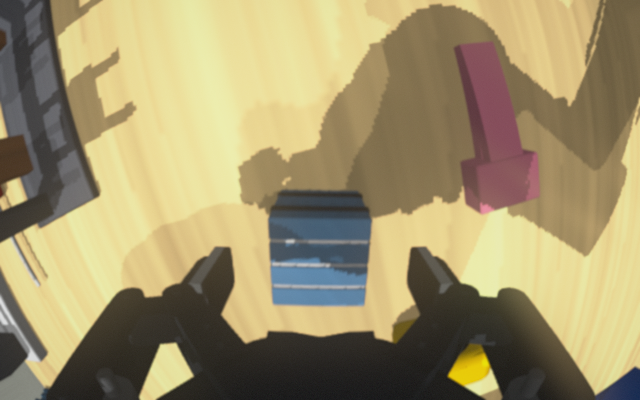

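Request:
{"name": "carry_out", "arguments": {"targets": [[35, [0.07, 0, 0.03], [0, 0, 0]], [35, [0.07, 0, 0.03], [0, 0, 0]], [35, [0.07, 0, 0.03], [0, 0, 0]], [35, [0.07, 0, 0.03], [0, 0, 0]], [35, [0.07, 0, 0.03], [0, 0, 0]], [35, [0.07, 0, 0.03], [0, 0, 0]], [35, [0.07, 0, 0.03], [0, 0, 0]], [35, [0.07, 0, 0.03], [0, 0, 0]], [35, [-3, 0, 0], [0, 0, 0]], [35, [-4.3, 0, 0], [0, 0, 0]], [35, [-4.3, 0, 0], [0, 0, 0]], [35, [-4.3, 0, 0], [0, 0, 0]]]}}

```text
clock: 17.17
tcp_pos: [0.4499, 0.3138, 0.1841]
tcp_rot: [-0.094, 0.705, -0.087, -0.698]
ft_force: [1.8, 0.5, -1.6]
width: 0.0449
```

```bash
python3 -c "
from wl import *
from bays import *
s=look('wrist');inhand(s)
b=bay(2,0,.0025)
go(([.48,0.1,.18],175),([*b,.18],184.7))"
```

```text
hand: top x -0.0106 y [-0.0262 -0.0004  0.0224] z [-0.0227  0.023 ] 6055
((-2.0019969940185547, -0.13204002380371094), (50.28794860839844, 49.222686767578125), 0.760490357875824)
now [0.449  0.3137 0.1817] clk 17.22 w 45.0 F [ 0.8  1.1 -2.1]
[0.01, 6.63, -2.82] [-1.63, -0.06, 0.09]
[-0.04, 13.54, -7.11] [-3.25, -0.07, 0.09]
```

Request:
{"name": "carry_out", "arguments": {"targets": [[35, [0, 6.63, -2.6], [-1.63, 0, 0]], [35, [0, 6.63, -2.6], [-1.63, 0, 0]], [35, [0, 6.63, -2.6], [-1.63, 0, 0]], [35, [0, 6.63, -2.6], [-1.63, 0, 0]], [35, [0, 13.54, -7.11], [-3.25, 0, 0]], [35, [0, 13.54, -7.11], [-3.25, 0, 0]], [35, [0, 13.54, -7.11], [-3.25, 0, 0]], [35, [0, 13.54, -7.11], [-3.25, 0, 0]], [35, [0, 13.54, -7.11], [-3.25, 0, 0]], [35, [0, 13.54, -7.11], [-3.25, 0, 0]], [35, [0, 13.54, -7.11], [-3.25, 0, 0]], [35, [0, 13.54, -7.11], [-3.25, 0, 0]]]}}

```text
clock: 18.22
tcp_pos: [0.5513, -0.1388, 0.1763]
tcp_rot: [0.025, 0.708, 0.03, -0.705]
ft_force: [0.6, 0.3, -3.3]
width: 0.0449
```

```bash
python3 -c "
from wl import *
from bays import *
b=bay(2,0,.001);print(b)
go(([*b,.115],184.7))"
```

```text
[ 0.55187562 -0.13486289]
now [ 0.5513 -0.1388  0.1763] clk 18.22 w 44.9 F [ 0.6  0.3 -3.3]
[2.04, -0.12, -0.02] [-0.04, -0.05, 0.06]
```

Request:
{"name": "carry_out", "arguments": {"targets": [[35, [0.6, -0.12, -0.02], [-0.04, -0.05, 0.06]], [35, [1.2, -0.12, -0.02], [-0.04, -0.05, 0.06]], [35, [1.7, -0.12, -0.02], [-0.04, -0.05, 0.06]], [35, [2, -0.12, -0.02], [-0.04, -0.05, 0.06]], [35, [2, -0.12, -0.02], [-0.04, -0.05, 0.06]], [35, [2, -0.12, -0.02], [-0.04, -0.05, 0.06]]]}}

```text
clock: 18.72
tcp_pos: [0.5514, -0.1347, 0.1157]
tcp_rot: [-0.029, -0.706, -0.029, 0.707]
ft_force: [0.1, -0.6, -2.6]
width: 0.0447
```

```bash
python3 -c "
from wl import *
from bays import *
s,W=walls('w12');inhand(s)
b=bay(2,0,.001);print(b)
go(([*b,.060],184.7))"
```

```text
wall [ 563.9 -282. ] [49.3  2.9] 5.0 212 0.0552
wall [ 562.2 -269.2] [50.  12.1] 5.5 1154 0.0568
wall [ 556.  -187.5] [50.6 12.6] 4.7 1397 0.0559
wall [ 554.5 -168.6] [49.9 14.1] 4.8 1489 0.0568
hand: top x -0.0071 y [-0.0259  0.0034  0.0233] z [-0.0214  0.0251] 7089
((-1.7601737976074219, 1.5077247619628906), (50.715171813964844, 49.32459259033203), 0.5851442813873291)
[ 0.55187562 -0.13486289]
now [ 0.5522 -0.1348  0.1168] clk 18.77 w 44.8 F [ 0.1  0.2 -3. ]
[1.89, 0.0, 0.01] [0.0, -0.0, -0.0]
```

View pics/w12.png

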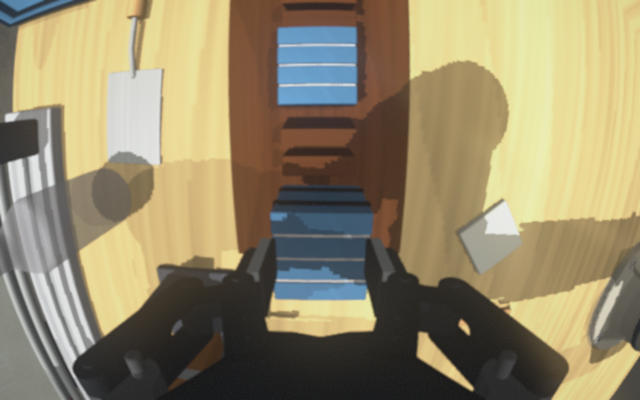

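Request:
{"name": "carry_out", "arguments": {"targets": [[35, [0.5, 0, 0.01], [0, 0, 0]], [35, [1.0, 0, 0.01], [0, 0, 0]], [35, [1.4, 0, 0.01], [0, 0, 0]], [35, [1.65, 0, 0.01], [0, 0, 0]], [35, [1.75, 0, 0.01], [0, 0, 0]], [35, [1.8, 0, 0.01], [0, 0, 0]], [35, [1.8, 0, 0.01], [0, 0, 0]]]}}

```text
clock: 19.35
tcp_pos: [0.5524, -0.1348, 0.0634]
tcp_rot: [0.029, 0.707, 0.029, -0.706]
ft_force: [0.3, -0.4, -2.3]
width: 0.0444
```

Request:
{"name": "carry_out", "arguments": {"targets": [[35, [0.06, 0.04, 0], [0, 0, 0]], [35, [0.1, 0.08, 0], [0, 0, 0]], [35, [0.12, 0.1, 0], [0, 0, 0]]]}}

```text
clock: 19.6
tcp_pos: [0.5532, -0.1375, 0.0603]
tcp_rot: [0.029, 0.707, 0.029, -0.706]
ft_force: [-0.0, 4.0, -0.6]
width: 0.0446
```

Request:
{"name": "carry_out", "arguments": {"targets": [[35, [0.05, 0.03, 0], [0, 0, 0]], [35, [0.08, 0.03, 0], [0, 0, 0]], [35, [0.08, 0.03, 0], [0, 0, 0]]]}}

```text
clock: 19.85
tcp_pos: [0.5537, -0.1376, 0.0587]
tcp_rot: [0.029, 0.708, 0.03, -0.705]
ft_force: [-0.8, 5.6, 2.7]
width: 0.0448
```

Floor and wall contact are both reached, so I'll release and rise.

Request:
{"name": "carry_out", "arguments": {"targets": [[70, [0, 0, 0], [0, 0, 0]], [70, [0, 0, 0], [0, 0, 0]], [75, [0, 0, 0], [0, 0, 0]], [75, [0, 0, 0], [0, 0, 0]], [75, [0, 0, 0], [0, 0, 0]], [75, [-0.5, 0, 0], [0, 0, 0]], [75, [-1.5, 0, 0], [0, 0, 0]], [75, [-2.8, 0, 0], [0, 0, 0]], [80, [-4.5, 0, 0], [0, 0, 0]], [85, [-5.5, 0, 0], [0, 0, 0]], [85, [-5.5, 0, 0], [0, 0, 0]], [85, [-5.5, 0, 0], [0, 0, 0]]]}}

```text
clock: 20.85
tcp_pos: [0.5545, -0.1382, 0.2269]
tcp_rot: [0.029, 0.71, 0.029, -0.703]
ft_force: [-0.3, 0.2, -0.9]
width: 0.0851
```

```bash
cat > cp.py <<'E'
from wl import *
def cpacks(name,cam='wrist'):
    s=look(cam,name)
    W=wcloud(s) if cam=='wrist' else cloud(s);Z=W[...,2];hsv=cv2.cvtColor(s['image'],cv2.COLOR_RGB2HSV)
    m=((hsv[...,0]>95)&(hsv[...,0]<118)&(hsv[...,1]>70)&(abs(Z-.067)<.006)&(W[...,1]<-.0)&(W[...,0]<.65)).astype(np.uint8)
    m=cv2.morphologyEx(m,cv2.MORPH_CLOSE,np.ones((7,7)))
    k,l,st,c=cv2.connectedComponentsWithStats(m)
    for i in range(1,k):
      if st[i,4]>100:
        p=W[l==i];p=p[~np.isnan(p[:,0])];p=p[abs(p[:,2]-.067)<.006];r=cv2.minAreaRect((p[:,:2]*1000).astype(np.float32));print('cp',np.round(r[0],1),np.round(r[1],1),round(r[2],1),np.median(p[:,2]))
    return s,W
E
python3 -c "
from cp import *
s,W=cpacks('w13')
from bays import *
print([bay(i) for i in range(3)])
# heads in wrist
Z=W[...,2];hsv=cv2.cvtColor(s['image'],cv2.COLOR_RGB2HSV)
go(([.58,0.0,.24],94.4),([.641,0,.24],94.4))"
```

```text
cp [ 566.3 -316.3] [49.  16.9] 3.9 0.06657581006716176
cp [ 559.7 -234.3] [49.2 49.7] 4.8 0.06671757280133572
cp [ 552.6 -134.8] [48.7 50.5] 4.4 0.06674229229833277
[array([ 0.56834526, -0.33518701]), array([ 0.56015141, -0.23552327]), array([ 0.55195756, -0.13585953])]
now [ 0.5534 -0.1379  0.2245] clk 20.9 w 85.1 F [ 0.4 -0.4 -0.4]
[-0.5, -4.51, -1.27] [15.06, -0.04, 0.06]
[-0.49, -4.34, -3.29] [15.06, -0.04, 0.06]
```

View pics/w13.png

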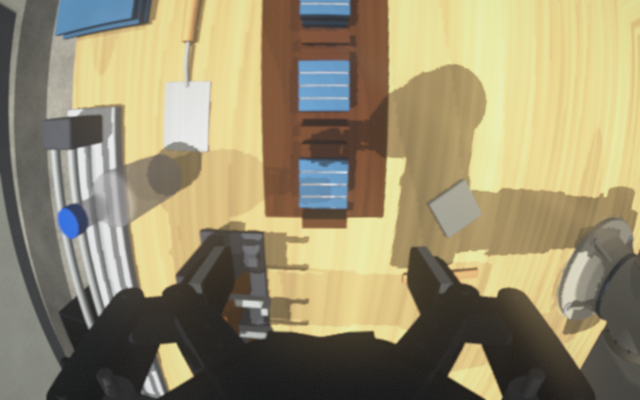

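Request:
{"name": "carry_out", "arguments": {"targets": [[85, [-0.5, -4.4, -1.27], [15.06, 0, 0]], [85, [-0.5, -4.4, -1.27], [15.06, 0, 0]], [85, [-0.5, -4.4, -1.27], [15.06, 0, 0]], [85, [-0.5, -4.4, -1.27], [15.06, 0, 0]], [85, [-0.5, -4.4, -1.27], [15.06, 0, 0]], [85, [-0.5, -4.4, -1.27], [15.06, 0, 0]], [85, [-0.5, -4.4, -1.27], [15.06, 0, 0]], [85, [-0.5, -4.4, -1.27], [15.06, 0, 0]], [85, [-0.5, -4.4, -1.27], [15.06, 0, 0]], [85, [-0.5, -4.4, -1.27], [15.06, 0, 0]], [85, [-0.5, -4.4, -1.27], [15.06, 0, 0]], [85, [-0.5, -4.4, -1.27], [15.06, 0, 0]]]}}

```text
clock: 21.9
tcp_pos: [0.5797, -0.0033, 0.2381]
tcp_rot: [-0.456, 0.541, -0.454, -0.541]
ft_force: [-0.3, -0.0, 0.0]
width: 0.0847
```

```bash
python3 -c "
from cp import *
go(([.641,0,.24],94.4))"
```

```text
now [ 0.5797 -0.0033  0.2381] clk 21.9 w 84.7 F [-0.3 -0.   0. ]
[-0.06, -2.03, -0.24] [0.91, 0.01, 0.03]
```

Request:
{"name": "carry_out", "arguments": {"targets": [[85, [-0.06, -2.03, -0.24], [0.91, 0, 0.03]], [85, [-0.06, -2.03, -0.24], [0.91, 0, 0.03]], [85, [-0.06, -2.03, -0.24], [0.91, 0, 0.03]], [85, [-0.06, -2.03, -0.24], [0.91, 0, 0.03]], [85, [-0.06, -2.03, -0.24], [0.91, 0, 0.03]]]}}

```text
clock: 22.32
tcp_pos: [0.6403, -0.0001, 0.239]
tcp_rot: [0.48, -0.518, 0.481, 0.52]
ft_force: [-0.6, -0.1, 0.9]
width: 0.0852
```

```bash
cat > hd.py <<'E'
from wl import *
def heads(name):
    s=look('wrist',name);W=wcloud(s);Z=W[...,2];hsv=cv2.cvtColor(s['image'],cv2.COLOR_RGB2HSV)
    m=((hsv[...,0]<20)&(hsv[...,1]>100)&(Z>0.15)&(Z<0.163)&(W[...,0]>.5)&(W[...,0]<.75)).astype(np.uint8)
    k,l,st,c=cv2.connectedComponentsWithStats(m)
    for i in range(1,k):
        if st[i,4]>60:
            p=W[l==i];r=cv2.minAreaRect((p[:,:2]*1000).astype(np.float32));print('head',np.round(r[0],1),np.round(r[1],1),round(r[2],1),st[i,4],p[:,2].mean().round(4))
    return s,W
E
python3 -c "
from hd import *
heads('w14');go()"
```

```text
head [6.426e+02 5.000e-01] [26.1 50. ] 3.9 2062 0.1565
head [633.4 102.8] [26.4 50.5] 4.2 1735 0.1564
head [626.9 200.9] [26.2 51. ] 4.4 1109 0.1563
now [ 6.403e-01 -1.000e-04  2.398e-01] clk 22.37 w 85.1 F [-0.2  0.2  0.9]
```

View pics/w14.png

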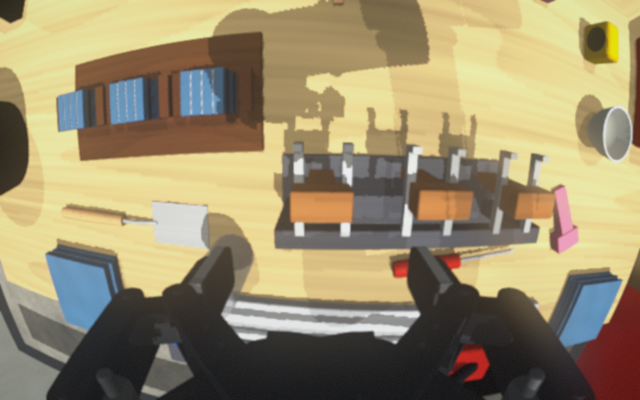

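```bash
python3 -c "
from hd import *
go(([.6423,.0005,.175],94.4),([.6423,.0005,.148],94.4))"
```

```text
now [ 6.403e-01 -1.000e-04  2.398e-01] clk 22.37 w 85.1 F [-0.2  0.2  0.9]
[2.16, -0.07, 0.01] [0.0, 0.01, -0.01]
[3.06, -0.07, 0.01] [0.0, 0.01, -0.01]
```

Request:
{"name": "carry_out", "arguments": {"targets": [[85, [1, -0.07, 0.01], [0, 0, 0]], [85, [2, -0.07, 0.01], [0, 0, 0]], [85, [2.7, -0.07, 0.01], [0, 0, 0]], [85, [3.06, -0.07, 0.01], [0, 0, 0]], [85, [3.06, -0.07, 0.01], [0, 0, 0]], [40, [3.06, -0.07, 0.01], [0, 0, 0]], [40, [3.06, -0.07, 0.01], [0, 0, 0]], [40, [3.06, -0.07, 0.01], [0, 0, 0]], [40, [3.06, -0.07, 0.01], [0, 0, 0]], [40, [3.06, -0.07, 0.01], [0, 0, 0]], [40, [3.06, -0.07, 0.01], [0, 0, 0]], [40, [3.06, -0.07, 0.01], [0, 0, 0]]]}}

```text
clock: 23.37
tcp_pos: [0.6434, 0.0002, 0.1503]
tcp_rot: [-0.481, 0.519, -0.48, -0.518]
ft_force: [-0.7, -0.4, 5.6]
width: 0.0403
```

```bash
python3 -c "
from hd import *
s=look('wrist','w15')
go(([.6423,.0005,.26],94.4))"
```

```text
now [6.434e-01 2.000e-04 1.503e-01] clk 23.42 w 40.2 F [-0.4 -0.2  6.5]
[-3.66, 0.03, 0.01] [0.0, 0.0, 0.03]
```

View pics/w15.png

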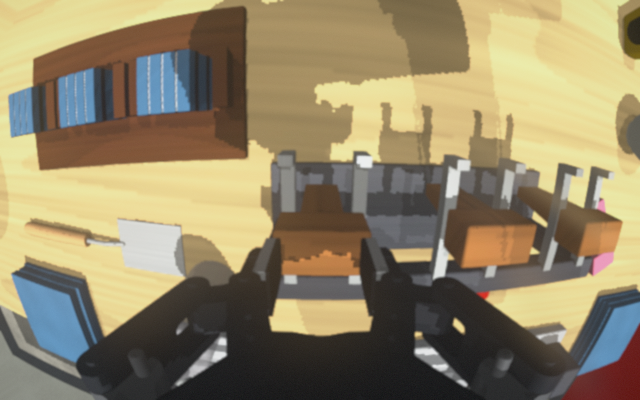

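Request:
{"name": "carry_out", "arguments": {"targets": [[20, [0, 0, 0], [0, 0, 0]], [20, [0, 0, 0], [0, 0, 0]], [20, [0, 0, 0], [0, 0, 0]], [20, [0, 0, 0], [0, 0, 0]]]}}

```text
clock: 23.75
tcp_pos: [0.6443, 0.0001, 0.152]
tcp_rot: [-0.482, 0.52, -0.479, -0.518]
ft_force: [-1.2, -0.4, 6.7]
width: 0.0197
```

```bash
python3 -c "
from hd import *
s=look('wrist','w16');s=look('scene');save('s16',cv2.resize(s['image'][150:300,230:430],None,fx=4,fy=4))
go()"
```

```text
now [6.443e-01 1.000e-04 1.519e-01] clk 23.85 w 19.7 F [-0.8  0.2  5.9]
```

View pics/w16.png

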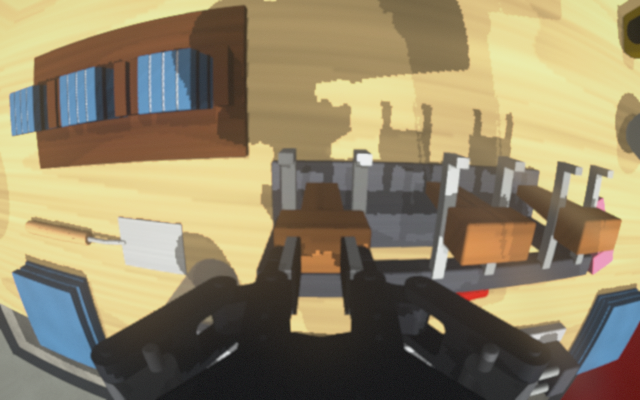

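View pics/s16.png

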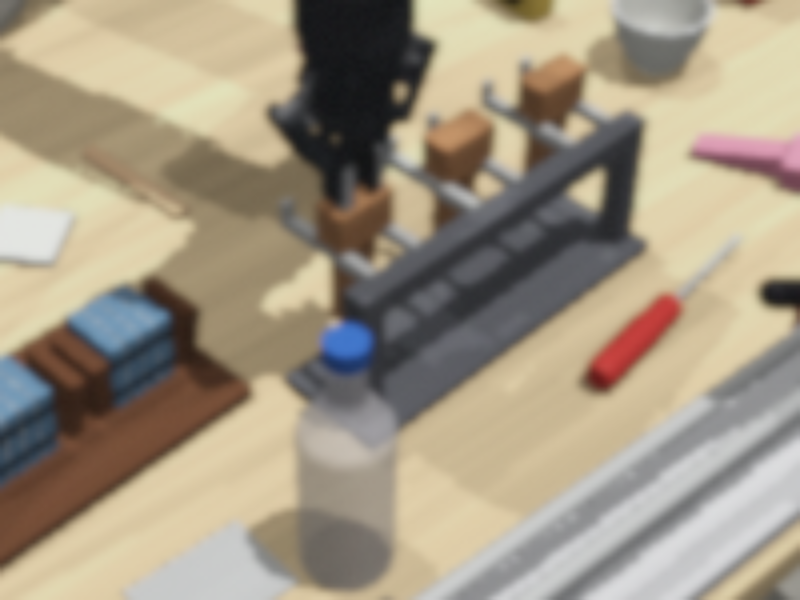

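```bash
python3 -c "
from hd import *
s=look('wrist');W=wcloud(s);p,r,o=pose();print(p,o['width'])
T=r.inv().apply((W-p).reshape(-1,3)).reshape(W.shape)*1000
for (v,u) in [(235,292),(240,288),(245,288),(255,288),(265,288),(275,288),(285,280),(240,352),(255,352),(270,352),(260,320),(230,320),(225,300),(265,320)]:
  print(v,u,T[v,u].round(1),s['image'][v,u])
a=cv2.resize(s['image'][200:310,240:410],None,fx=4.5,fy=4.5,interpolation=cv2.INTER_CUBIC);save('w17',a)
h=T[...,0][(hsv:=cv2.cvtColor(s['image'],cv2.COLOR_RGB2HSV))[...,2]<70]
"
```

```text
[6.44308160e-01 9.89100765e-05 1.51946990e-01] 0.019903508737929506
235 292 [ -5.3  10.8 -14.2] [121  88  59]
240 288 [-12.6  11.3 -15.5] [93 88 84]
245 288 [-18.9  11.6 -14.9] [92 88 81]
255 288 [-29.1  11.6 -13.9] [91 87 82]
265 288 [-38.4  11.7 -13. ] [89 85 80]
275 288 [-41.8   9.  -12.8] [93 90 87]
285 280 [-55.6  12.9 -14.2] [51 44 36]
240 352 [-13.8  11.8  14.9] [83 82 79]
255 352 [-29.8  11.9  13.4] [83 81 79]
270 352 [-41.8  11.3  12.3] [108 106 106]
260 320 [-5.  -3.3 -0.2] [191 129  71]
230 320 [-4.9 13.4 -0.2] [118  82  50]
225 300 [ -0.6  14.4 -10.4] [88 66 44]
265 320 [-5.2 -6.2 -0.2] [183 124  71]
```

View pics/w17.png

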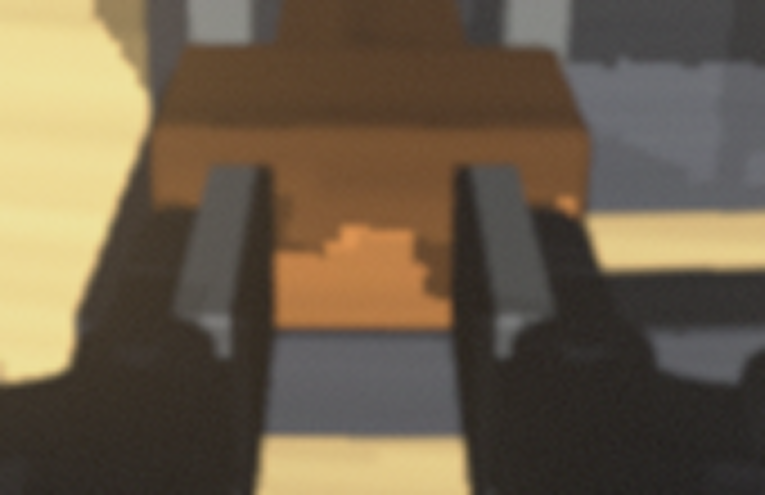

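Request:
{"name": "carry_out", "arguments": {"targets": [[20, [-0.4, 0, 0], [0, 0, 0]], [20, [-0.8, 0, 0], [0, 0, 0]], [85, [-1.0, 0, 0], [0, 0, 0]], [85, [-1.0, 0, 0], [0, 0, 0]], [85, [-1.0, 0, 0], [0, 0, 0]], [85, [-1.0, 0, 0], [0, 0, 0]], [85, [-1.0, 0, 0], [0, 0, 0]], [85, [-1.0, 0, 0], [0, 0, 0]]]}}

```text
clock: 24.57
tcp_pos: [0.6438, 0.0001, 0.1811]
tcp_rot: [-0.481, 0.52, -0.479, -0.518]
ft_force: [-0.4, 0.6, 0.2]
width: 0.085
```

```bash
python3 -c "
from hd import *
s,W=heads('w18');p,r,o=pose();print(o['width'])
T=r.inv().apply((W-p).reshape(-1,3)).reshape(W.shape)*1000
hsv=cv2.cvtColor(s['image'],cv2.COLOR_RGB2HSV)
m=(abs(T[...,1])<15)&(abs(T[...,2])>38)&(abs(T[...,2])<62)&(T[...,0]>-60)&(T[...,0]<40)
q=T[m&(np.isfinite(T[...,0]))];print(len(q));h,e=np.histogram(q[:,0],np.arange(-60,40,4));print(list(zip(e,h)))
go(([.6423,.0005,.124],94.4))
"
```

```text
head [633.5 102.9] [26.5 51.3] 3.2 2567 0.1563
head [627.2 201. ] [26.4 51.9] 2.7 1357 0.1561
head [642.5   0.7] [26.4 50.1] 3.8 3417 0.1564
0.08498240357919763
4373
[(np.int64(-60), np.int64(182)), (np.int64(-56), np.int64(594)), (np.int64(-52), np.int64(425)), (np.int64(-48), np.int64(524)), (np.int64(-44), np.int64(534)), (np.int64(-40), np.int64(481)), (np.int64(-36), np.int64(489)), (np.int64(-32), np.int64(407)), (np.int64(-28), np.int64(363)), (np.int64(-24), np.int64(291)), (np.int64(-20), np.int64(83)), (np.int64(-16), np.int64(0)), (np.int64(-12), np.int64(0)), (np.int64(-8), np.int64(0)), (np.int64(-4), np.int64(0)), (np.int64(0), np.int64(0)), (np.int64(4), np.int64(0)), (np.int64(8), np.int64(0)), (np.int64(12), np.int64(0)), (np.int64(16), np.int64(0)), (np.int64(20), np.int64(0)), (np.int64(24), np.int64(0)), (np.int64(28), np.int64(0)), (np.int64(32), np.int64(0))]
now [6.439e-01 1.000e-04 1.813e-01] clk 24.62 w 85.0 F [-0.1  0.2 -0.4]
[1.91, 0.06, 0.02] [0.0, -0.0, 0.04]
```

View pics/w18.png

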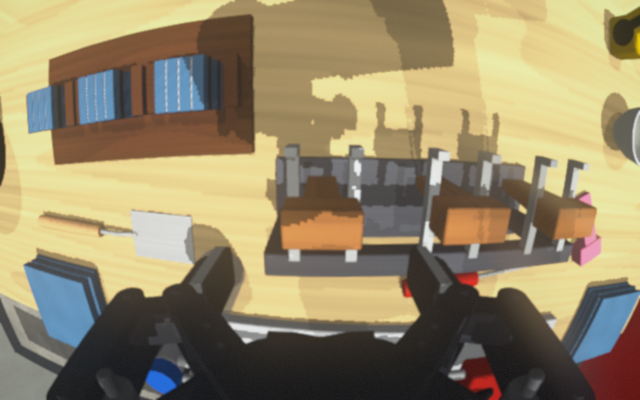

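Request:
{"name": "carry_out", "arguments": {"targets": [[85, [0.6, 0.06, 0.02], [0, 0, 0.04]], [85, [1.2, 0.06, 0.02], [0, 0, 0.04]], [85, [1.7, 0.06, 0.02], [0, 0, 0.04]], [85, [2.05, 0.06, 0.02], [0, 0, 0.04]], [85, [2.05, 0.06, 0.02], [0, 0, 0.04]], [30, [2.05, 0.06, 0.02], [0, 0, 0.04]], [30, [2.05, 0.06, 0.02], [0, 0, 0.04]], [30, [2.05, 0.06, 0.02], [0, 0, 0.04]], [30, [2.05, 0.06, 0.02], [0, 0, 0.04]], [30, [2.05, 0.06, 0.02], [0, 0, 0.04]], [30, [2.05, 0.06, 0.02], [0, 0, 0.04]], [30, [2.05, 0.06, 0.02], [0, 0, 0.04]]]}}

```text
clock: 25.62
tcp_pos: [0.6433, 0.0006, 0.1214]
tcp_rot: [-0.481, 0.52, -0.479, -0.518]
ft_force: [-0.2, 1.5, 5.9]
width: 0.0493
```

```bash
python3 -c "
from hd import *
s=look('wrist','w19')
go(([.6435,.0005,.225],94.4))"
```

```text
now [6.433e-01 6.000e-04 1.214e-01] clk 25.67 w 48.8 F [-0.4  0.8  5.3]
[-3.45, -0.02, -0.0] [0.01, -0.0, 0.03]
```

View pics/w19.png

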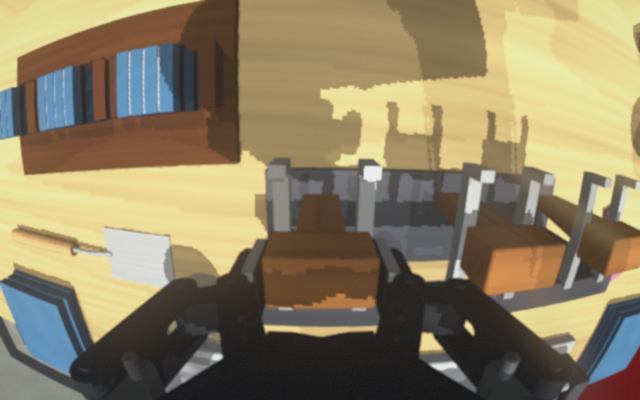

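Request:
{"name": "carry_out", "arguments": {"targets": [[20, [-0.5, -0.02, 0], [0, 0, 0]], [20, [-1.2, -0.02, 0], [0, 0, 0]], [20, [-2.2, -0.02, 0], [0, 0, 0]], [20, [-3.45, -0.02, 0], [0, 0, 0]], [20, [-3.45, -0.02, 0], [0, 0, 0]], [20, [-3.45, -0.02, 0], [0, 0, 0]], [20, [-3.45, -0.02, 0], [0, 0, 0]]]}}

```text
clock: 26.25
tcp_pos: [0.643, 0.0009, 0.2241]
tcp_rot: [-0.481, 0.519, -0.48, -0.519]
ft_force: [0.9, -0.1, -1.2]
width: 0.0491
```

```bash
cat >> h.py <<'E'
def whand(s):
    W=wcloud(s);p,r,o=pose();hsv=cv2.cvtColor(s['image'],cv2.COLOR_RGB2HSV)
    T=r.inv().apply((W-p).reshape(-1,3)).reshape(W.shape)*1000
    m=(hsv[...,0]<20)&(hsv[...,1]>100)&(abs(T[...,1])<30)&(abs(T[...,2])<27)&(T[...,0]>-45)&(T[...,0]<-22)
    q=T[m];x0=np.median(q[:,0]);k=abs(q[:,0]-x0)<3;t=q[k]
    rr=cv2.minAreaRect(t[:,1:].astype(np.float32))
    c=np.c_[t[:,1:],np.ones(len(t))];n=np.linalg.lstsq(c,t[:,0],rcond=None)[0]
    print('whand top x',x0.round(1),'rect(y,z)',np.round(rr[0],1),np.round(rr[1],1),round(rr[2],1),'tilt deg',np.rad2deg(n[:2]).round(2),k.sum())
E
python3 -c "
from hd import *
from bays import *
s=look('wrist','w20');whand(s)
b=bay(0,0,.038)
go(([.57,-.05,.225],135),([*b,.225],184.7))"
```

```text
whand top x -35.9 rect(y,z) [ 0.2 -0.1] [26.8 49.9] 1.2 tilt deg [1.48 0.02] 6017
now [0.6427 0.0008 0.2233] clk 26.3 w 49.1 F [ 0.5 -0.3 -0.7]
[-0.06, 2.55, -1.5] [-6.76, -0.0, 0.01]
[-0.06, 3.34, -9.71] [-15.04, -0.0, 0.01]
```

View pics/w20.png

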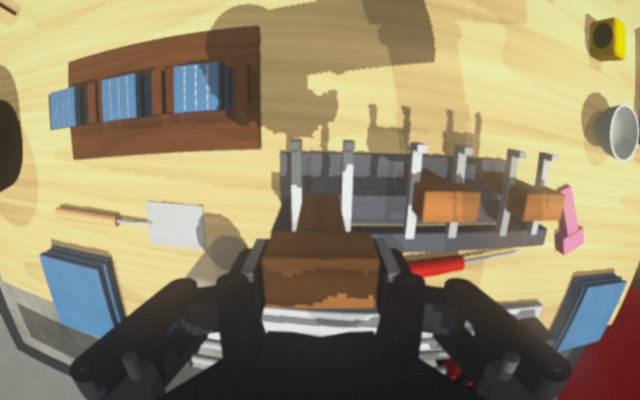

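Request:
{"name": "carry_out", "arguments": {"targets": [[20, [-0.06, 2.55, -1.5], [-6.76, 0, 0]], [20, [-0.06, 2.55, -1.5], [-6.76, 0, 0]], [20, [-0.06, 2.55, -1.5], [-6.76, 0, 0]], [20, [-0.06, 2.95, -5.5], [-11, 0, 0]], [20, [-0.06, 2.95, -5.5], [-11, 0, 0]], [20, [-0.06, 2.95, -5.5], [-11, 0, 0]], [20, [-0.06, 3.34, -9.71], [-15.04, 0, 0]], [20, [-0.06, 3.34, -9.71], [-15.04, 0, 0]], [20, [-0.06, 3.34, -9.71], [-15.04, 0, 0]], [20, [-0.06, 3.34, -9.71], [-15.04, 0, 0]], [20, [-0.06, 3.34, -9.71], [-15.04, 0, 0]], [20, [-0.06, 3.34, -9.71], [-15.04, 0, 0]]]}}

```text
clock: 27.3
tcp_pos: [0.5642, -0.2986, 0.2223]
tcp_rot: [0.016, -0.706, 0.014, 0.708]
ft_force: [-1.2, 0.7, -1.2]
width: 0.0492
```

```bash
python3 -c "
from hd import *
from bays import *
b=bay(0,0,.0388);print(b)
go(([*b,.19],184.7))"
```

```text
[ 0.56516605 -0.29651748]
now [ 0.5642 -0.2986  0.2223] clk 27.3 w 49.2 F [-1.2  0.7 -1.2]
[1.08, -0.07, -0.03] [-1.19, 0.03, 0.02]
```

Request:
{"name": "carry_out", "arguments": {"targets": [[20, [0.5, -0.07, -0.03], [-1.19, 0.03, 0.02]], [20, [1.08, -0.07, -0.03], [-1.19, 0.03, 0.02]], [20, [1.08, -0.07, -0.03], [-1.19, 0.03, 0.02]], [20, [1.08, -0.07, -0.03], [-1.19, 0.03, 0.02]], [20, [1.08, -0.07, -0.03], [-1.19, 0.03, 0.02]], [20, [1.08, -0.07, -0.03], [-1.19, 0.03, 0.02]]]}}

```text
clock: 27.8
tcp_pos: [0.5655, -0.2968, 0.191]
tcp_rot: [0.029, 0.707, 0.029, -0.706]
ft_force: [0.1, -0.2, -0.6]
width: 0.0488
```

```bash
python3 -c "
from cp import *
from bays import *
s,W=cpacks('w21');whand(s)
b=bay(0,0,.0388)
go(([*b,.15],184.7),([*b,.12],184.7))"
```

```text
cp [ 567.9 -334.2] [48.8 50.3] 4.1 0.06670637707020025
cp [ 553.5 -144.6] [49.4 34. ] 3.4 0.06672429751006248
whand top x -35.0 rect(y,z) [-0.6  0.7] [27.6 49.8] 0.6 tilt deg [ 1.33 -0.04] 6060
now [ 0.5656 -0.2967  0.1911] clk 27.85 w 49.4 F [-0.5 -0.3 -0.1]
[1.37, -0.01, 0.01] [0.0, -0.01, -0.01]
[2.37, -0.01, 0.02] [0.0, -0.01, -0.01]
```

View pics/w21.png

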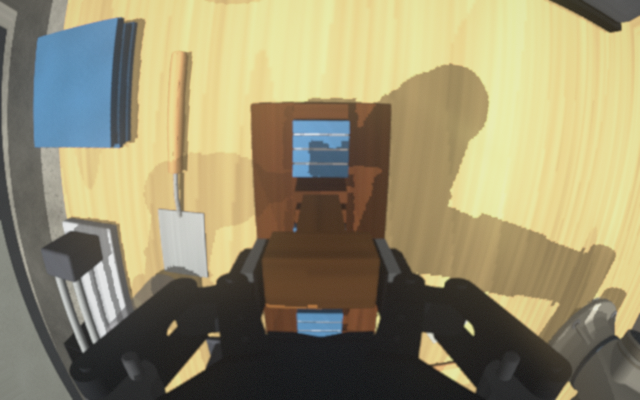

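Request:
{"name": "carry_out", "arguments": {"targets": [[20, [0.5, -0.06, 0.01], [0, 0, 0]], [20, [1.0, -0.06, 0.01], [0, 0, 0]], [20, [1.4, -0.06, 0.01], [0, 0, 0]], [20, [1.7, -0.06, 0.01], [0, 0, 0]], [20, [1.9, -0.06, 0.01], [0, 0, 0]], [20, [2.1, -0.06, 0.01], [0, 0, 0]], [20, [2.1, -0.06, 0.01], [0, 0, 0]]]}}

```text
clock: 28.43
tcp_pos: [0.5649, -0.2949, 0.1272]
tcp_rot: [0.029, 0.707, 0.029, -0.706]
ft_force: [-0.6, -0.5, -1.5]
width: 0.0495
```

```bash
python3 -c "
from cp import *
from bays import *
s,W=cpacks('w22');whand(s)
b=bay(0,0,.0395)
go(([*b,.12],184.7),([*b,.092],184.7))
s=look('scene');save('s22',cv2.resize(s['image'][200:320,150:330],None,fx=4,fy=4))"
```

```text
cp [ 567.9 -334.2] [49.9 50.9] 3.7 0.06668691409030954
whand top x -34.4 rect(y,z) [-0.7  0.9] [26.7 50. ] 0.6 tilt deg [ 1.49 -0.03] 6004
now [ 0.5651 -0.2951  0.128 ] clk 28.48 w 49.3 F [ 0.3 -0.2 -0.7]
[0.27, 0.02, 0.0] [-0.0, -0.01, -0.01]
[1.2, 0.02, 0.0] [-0.0, -0.01, -0.01]
```

View pics/w22.png

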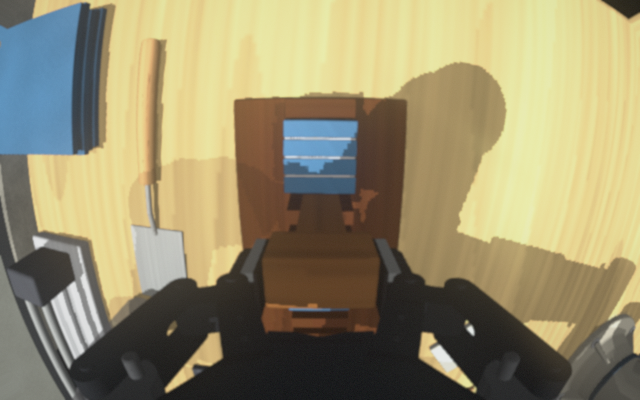

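View pics/s22.png

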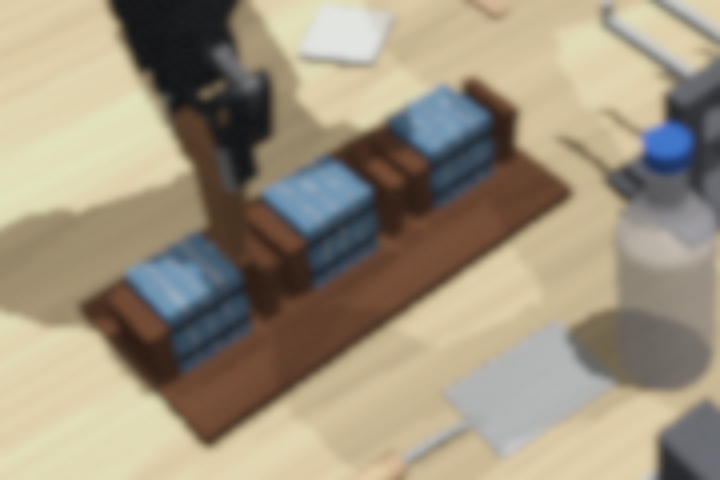

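Request:
{"name": "carry_out", "arguments": {"targets": [[20, [0.3, 0.02, 0], [0, 0, 0]], [20, [0.55, 0.03, 0], [0, 0, 0]], [20, [0.75, 0.03, 0], [0, 0, 0]], [20, [0.8, 0.03, 0], [0, 0, 0]]]}}

```text
clock: 28.87
tcp_pos: [0.5651, -0.2965, 0.1033]
tcp_rot: [0.03, 0.707, 0.028, -0.706]
ft_force: [-0.2, -0.9, 0.5]
width: 0.0488
```

Request:
{"name": "carry_out", "arguments": {"targets": [[20, [0.15, 0.01, 0], [0, 0, 0]], [20, [0.25, 0.02, 0], [0, 0, 0]], [20, [0.3, 0.02, 0], [0, 0, 0]], [20, [0.3, 0.02, 0], [0, 0, 0]]]}}

```text
clock: 29.2
tcp_pos: [0.5653, -0.2977, 0.0944]
tcp_rot: [0.03, 0.707, 0.028, -0.706]
ft_force: [0.9, -4.0, -1.6]
width: 0.049
```

Request:
{"name": "carry_out", "arguments": {"targets": [[20, [0.05, 0.03, 0], [0, 0, 0]], [20, [0.1, 0.03, 0], [0, 0, 0]], [20, [0.1, 0.03, 0], [0, 0, 0]]]}}

```text
clock: 29.45
tcp_pos: [0.5656, -0.2985, 0.092]
tcp_rot: [0.03, 0.707, 0.028, -0.706]
ft_force: [-0.0, -0.4, 4.4]
width: 0.0495
```

Request:
{"name": "carry_out", "arguments": {"targets": [[20, [0.1, 0, 0], [0, 0, 0]], [20, [0.18, 0, 0], [0, 0, 0]], [20, [0.18, 0, 0], [0, 0, 0]]]}}

```text
clock: 29.7
tcp_pos: [0.5659, -0.2987, 0.0913]
tcp_rot: [0.032, 0.708, 0.028, -0.705]
ft_force: [-7.3, 5.6, 23.1]
width: 0.0492
```

Request:
{"name": "carry_out", "arguments": {"targets": [[75, [0, 0, 0], [0, 0, 0]], [75, [0, 0, 0], [0, 0, 0]], [75, [0, 0, 0], [0, 0, 0]], [75, [0, 0, 0], [0, 0, 0]], [80, [-0.5, 0, 0], [0, 0, 0]], [80, [-1.5, 0, 0], [0, 0, 0]], [80, [-2.5, 0, 0], [0, 0, 0]], [80, [-2.5, 0, 0], [0, 0, 0]]]}}

```text
clock: 30.37
tcp_pos: [0.5682, -0.3, 0.1726]
tcp_rot: [0.034, 0.711, 0.026, -0.702]
ft_force: [0.8, -1.5, 2.2]
width: 0.0799
```

```bash
cat > wc.py <<'E'
from cp import *
from bays import a,c,bay
def cw(name,cam='wrist'):
    s,W=cpacks(name,cam);Z=W[...,2];hsv=cv2.cvtColor(s['image'],cv2.COLOR_RGB2HSV)
    m=((hsv[...,0]<20)&(hsv[...,1]>100)&(Z>0.115)&(Z<0.15)&(W[...,0]>.48)&(W[...,0]<.62)&(W[...,1]<-.05)).astype(np.uint8)
    k,l,st,cc=cv2.connectedComponentsWithStats(m)
    for i in range(1,k):
        if st[i,4]>60:
            p=W[l==i];x0=np.median(p[:,2]);p=p[abs(p[:,2]-x0)<.003];r=cv2.minAreaRect((p[:,:2]*1000).astype(np.float32))
            n=np.linalg.lstsq(np.c_[p[:,:2],np.ones(len(p))],p[:,2],rcond=None)[0]
            d=np.array(r[0])/1000-c;L=np.array([[np.cos(a),np.sin(a)],[-np.sin(a),np.cos(a)]])@d*1000
            print('wedge',np.round(r[0],1),np.round(r[1],1),round(r[2],1),'z',x0.round(4),'local',L.round(1),'slope deg',np.rad2deg(n[:2]).round(1))
E
python3 -c "
from wc import *
cw('w23');go()"
```

```text
cp [ 567.7 -334.8] [49.6 50. ] 5.0 0.06673975625263025
cp [ 560.5 -234.2] [49.6 50.9] 5.0 0.06674155975531593
cp [ 554.6 -155.2] [48.  12.1] 4.5 0.06648060406887255
wedge [ 564.8 -298.5] [50.3 26.4] 4.2 z 0.1266 local [ -0.6 -71.1] slope deg [-0.   1.6]
now [ 0.5674 -0.2991  0.1697] clk 30.42 w 80.1 F [ 0.1 -0.7 -1.1]
```

View pics/w23.png

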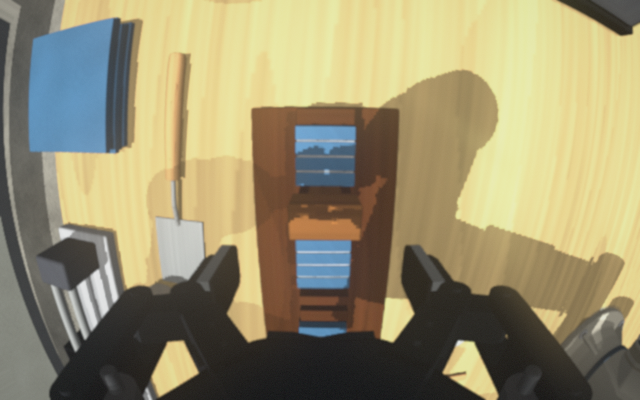

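Request:
{"name": "carry_out", "arguments": {"targets": [[10, [0.1, -0.02, 0.09], [0, 0, 0]], [10, [0.1, -0.02, 0.09], [0, 0, 0]], [10, [0.1, -0.02, 0.09], [0, 0, 0]], [10, [0.3, -0.02, 0.09], [0, 0, 0]], [10, [0.6, -0.02, 0.09], [0, 0, 0]], [10, [0.9, -0.02, 0.09], [0, 0, 0]], [10, [1.1, -0.02, 0.09], [0, 0, 0]], [10, [1.2, -0.02, 0.09], [0, 0, 0]], [10, [1.2, -0.02, 0.09], [0, 0, 0]]]}}

```text
clock: 31.17
tcp_pos: [0.5644, -0.2988, 0.1321]
tcp_rot: [0.032, 0.709, 0.027, -0.704]
ft_force: [0.0, -0.4, -0.4]
width: 0.01
```

Request:
{"name": "carry_out", "arguments": {"targets": [[10, [0.1, 0, 0], [0, 0, 0]], [10, [0.2, 0, 0], [0, 0, 0]], [10, [0.25, 0, 0], [0, 0, 0]], [10, [0.25, 0, 0], [0, 0, 0]]]}}

```text
clock: 31.5
tcp_pos: [0.5643, -0.2988, 0.1243]
tcp_rot: [0.032, 0.709, 0.027, -0.704]
ft_force: [-0.3, -0.3, 0.2]
width: 0.0099
```

Request:
{"name": "carry_out", "arguments": {"targets": [[10, [0.1, 0, 0], [0, 0, 0]], [10, [0.15, 0, 0], [0, 0, 0]], [10, [0.15, 0, 0], [0, 0, 0]]]}}

```text
clock: 31.75
tcp_pos: [0.5648, -0.2992, 0.122]
tcp_rot: [0.033, 0.71, 0.027, -0.703]
ft_force: [-2.2, 2.1, 8.5]
width: 0.0103
```

Request:
{"name": "carry_out", "arguments": {"targets": [[10, [0.1, 0, 0], [0, 0, 0]], [10, [0.22, 0, 0], [0, 0, 0]], [10, [0.22, 0, 0], [0, 0, 0]]]}}

```text
clock: 32.0
tcp_pos: [0.5656, -0.2994, 0.1216]
tcp_rot: [0.035, 0.711, 0.026, -0.701]
ft_force: [-9.6, 9.6, 26.2]
width: 0.0101
```

Request:
{"name": "carry_out", "arguments": {"targets": [[10, [-0.5, 0, 0], [0, 0, 0]], [10, [-1.5, 0, 0], [0, 0, 0]], [60, [-2.8, 0, 0], [0, 0, 0]], [85, [-4.0, 0, 0], [0, 0, 0]], [85, [-4.0, 0, 0], [0, 0, 0]], [85, [-4.0, 0, 0], [0, 0, 0]]]}}

```text
clock: 32.5
tcp_pos: [0.5651, -0.2985, 0.2449]
tcp_rot: [0.035, 0.714, 0.025, -0.699]
ft_force: [-0.1, 0.5, -1.4]
width: 0.0579
```

```bash
python3 -c "
from wc import *
cw('w24');go(([.57,0,.24],130),([.635,.1028,.24],94.4))"
```

```text
cp [ 567.2 -335.2] [48.5 49.4] 4.5 0.06671239459830217
cp [ 560.3 -235.2] [49.4 51. ] 5.2 0.06671656747756403
cp [ 552.5 -135. ] [48.7 52.8] 3.6 0.06669547237256182
wedge [ 565.4 -298.3] [50.  26.2] 4.0 z 0.1262 local [  0.1 -70.9] slope deg [-0.3  0.7]
now [ 0.5642 -0.2979  0.2424] clk 32.55 w 65.6 F [-0.1 -0.2 -0.5]
[-0.03, -9.88, -1.05] [9.15, -0.2, -0.04]
[-0.03, -13.11, -3.5] [15.09, -0.21, 0.02]
```

Request:
{"name": "carry_out", "arguments": {"targets": [[85, [-0.03, -9.88, -1.05], [9.15, -0.2, 0]], [85, [-0.03, -9.88, -1.05], [9.15, -0.2, 0]], [85, [-0.03, -9.88, -1.05], [9.15, -0.2, 0]], [85, [-0.03, -9.88, -1.05], [9.15, -0.2, 0]], [85, [-0.03, -9.88, -1.05], [9.15, -0.2, 0]], [85, [-0.03, -9.88, -1.05], [9.15, -0.2, 0]], [85, [-0.03, -13.11, -3.5], [15.09, -0.2, 0]], [85, [-0.03, -13.11, -3.5], [15.09, -0.2, 0]], [85, [-0.03, -13.11, -3.5], [15.09, -0.2, 0]], [85, [-0.03, -13.11, -3.5], [15.09, -0.2, 0]], [85, [-0.03, -13.11, -3.5], [15.09, -0.2, 0]], [85, [-0.03, -13.11, -3.5], [15.09, -0.2, 0]]]}}

```text
clock: 33.55
tcp_pos: [0.635, 0.1069, 0.2365]
tcp_rot: [0.444, -0.549, 0.446, 0.55]
ft_force: [-0.7, -0.8, -0.2]
width: 0.0849
```

```bash
python3 -c "
from hd import *
heads('w25');go(([.6335,.1028,.18],94.2),([.6335,.1028,.12],94.2))"
```

```text
head [633.4 103. ] [26.3 50. ] 3.9 2085 0.1565
head [627.3 200.7] [26.6 49.5] 5.5 1688 0.1564
now [0.6348 0.1051 0.2371] clk 33.6 w 84.8 F [-0.2 -0.   0.3]
[1.9, 0.05, -0.06] [1.21, -0.01, -0.02]
[3.9, 0.05, -0.06] [1.21, -0.01, -0.02]
```

Request:
{"name": "carry_out", "arguments": {"targets": [[85, [1, 0.05, -0.06], [1.21, 0, 0]], [85, [1.4, 0.05, -0.06], [1.21, 0, 0]], [85, [1.4, 0.05, -0.06], [1.21, 0, 0]], [85, [1.4, 0.05, -0.06], [1.21, 0, 0]], [85, [1.4, 0.05, -0.06], [1.21, 0, 0]]]}}

```text
clock: 34.02
tcp_pos: [0.634, 0.1025, 0.1962]
tcp_rot: [-0.48, 0.519, -0.481, -0.518]
ft_force: [-0.9, -0.7, 0.9]
width: 0.0852
```

```bash
python3 -c "
from hd import *
heads('w26');go(([.6334,.103,.12],94.2))"
```

```text
head [633.2 103.4] [26.2 49.6] 3.3 2958 0.1565
head [627.2 201.2] [26.5 50.8] 3.8 2330 0.1563
now [0.6342 0.1026 0.1966] clk 34.07 w 85.1 F [-0.2  0.6  0.3]
[2.55, 0.03, 0.02] [0.01, -0.01, -0.0]
```

Request:
{"name": "carry_out", "arguments": {"targets": [[85, [0.7, 0.03, 0.02], [0, 0, 0]], [85, [1.5, 0.03, 0.02], [0, 0, 0]], [85, [2.2, 0.03, 0.02], [0, 0, 0]], [85, [2.55, 0.03, 0.02], [0, 0, 0]], [85, [2.55, 0.03, 0.02], [0, 0, 0]], [30, [2.55, 0.03, 0.02], [0, 0, 0]], [30, [2.55, 0.03, 0.02], [0, 0, 0]], [30, [2.55, 0.03, 0.02], [0, 0, 0]], [30, [2.55, 0.03, 0.02], [0, 0, 0]], [30, [2.55, 0.03, 0.02], [0, 0, 0]], [30, [2.55, 0.03, 0.02], [0, 0, 0]], [30, [2.55, 0.03, 0.02], [0, 0, 0]]]}}

```text
clock: 35.07
tcp_pos: [0.6345, 0.1034, 0.1223]
tcp_rot: [-0.482, 0.52, -0.48, -0.517]
ft_force: [-1.6, 1.3, 5.7]
width: 0.049
```

Request:
{"name": "carry_out", "arguments": {"targets": [[20, [-0.5, 0, 0], [0, 0, 0]], [20, [-1.2, 0, 0], [0, 0, 0]], [20, [-2.2, 0, 0], [0, 0, 0]], [20, [-3.5, 0, 0], [0, 0, 0]], [20, [-3.5, 0, 0], [0, 0, 0]], [20, [-3.5, 0, 0], [0, 0, 0]], [20, [-3.5, 0, 0], [0, 0, 0]]]}}

```text
clock: 35.65
tcp_pos: [0.6338, 0.1036, 0.2271]
tcp_rot: [-0.482, 0.519, -0.48, -0.518]
ft_force: [0.4, -0.1, -1.5]
width: 0.0492
```

```bash
python3 -c "
from hd import *
from bays import *
s=look('wrist','w27');whand(s)
b=bay(1,0,.040)
go(([.57,.0,.225],135),([*b,.225],184.7))"
```

```text
whand top x -35.0 rect(y,z) [0.5 0.1] [26.9 49.7] 1.2 tilt deg [ 1.31 -0.07] 5984
now [0.6335 0.1034 0.2262] clk 35.7 w 49.5 F [-0.3  0.1 -0.8]
[0.04, 2.37, -3.28] [-6.78, -0.01, 0.02]
[0.04, 3.3, -9.75] [-15.06, -0.02, 0.01]
```

View pics/w27.png

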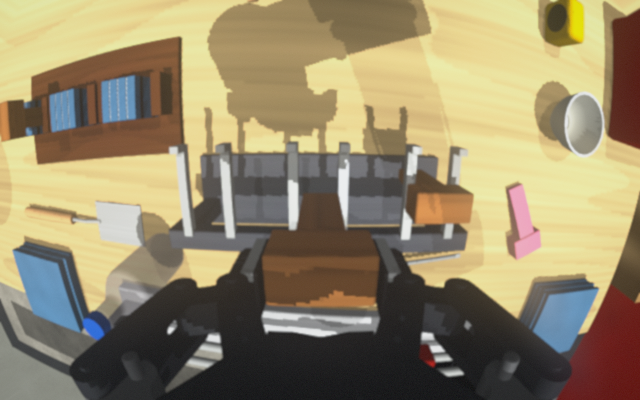

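The second wedge is lifted clear at (320,270), and one wedge is still hanging at (443,205). Moving to bay 1.

Request:
{"name": "carry_out", "arguments": {"targets": [[20, [0.04, 2.37, -3.28], [-6.78, 0, 0]], [20, [0.04, 2.37, -3.28], [-6.78, 0, 0]], [20, [0.04, 2.37, -3.28], [-6.78, 0, 0]], [20, [0.04, 2.37, -3.28], [-6.78, 0, 0]], [20, [0.04, 2.8, -6.5], [-11, 0, 0]], [20, [0.04, 2.8, -6.5], [-11, 0, 0]], [20, [0.04, 3.3, -9.75], [-15.06, 0, 0]], [20, [0.04, 3.3, -9.75], [-15.06, 0, 0]], [20, [0.04, 3.3, -9.75], [-15.06, 0, 0]], [20, [0.04, 3.3, -9.75], [-15.06, 0, 0]], [20, [0.04, 3.3, -9.75], [-15.06, 0, 0]], [20, [0.04, 3.3, -9.75], [-15.06, 0, 0]]]}}

```text
clock: 36.7
tcp_pos: [0.5558, -0.1966, 0.2231]
tcp_rot: [0.015, -0.707, 0.014, 0.707]
ft_force: [0.4, 1.0, -0.2]
width: 0.0493
```

```bash
python3 -c "
from hd import *
from bays import *
b=bay(1,0,.0390);print(b)
go(([*b,.18],184.7))"
```

```text
[ 0.55695581 -0.19665441]
now [ 0.5558 -0.1966  0.2231] clk 36.7 w 49.3 F [ 0.4  1.  -0.2]
[1.44, -0.0, -0.04] [-1.17, 0.01, 0.0]
```

Request:
{"name": "carry_out", "arguments": {"targets": [[20, [0.5, 0, -0.04], [-1.17, 0.01, 0]], [20, [1.1, 0, -0.04], [-1.17, 0.01, 0]], [20, [1.44, 0, -0.04], [-1.17, 0.01, 0]], [20, [1.44, 0, -0.04], [-1.17, 0.01, 0]], [20, [1.44, 0, -0.04], [-1.17, 0.01, 0]], [20, [1.44, 0, -0.04], [-1.17, 0.01, 0]]]}}

```text
clock: 37.2
tcp_pos: [0.5573, -0.1968, 0.1807]
tcp_rot: [0.029, 0.707, 0.029, -0.706]
ft_force: [0.5, 0.1, -0.4]
width: 0.0491
```

```bash
python3 -c "
from cp import *
from bays import *
s,W=cpacks('w28');whand(s)
b=bay(1,0,.0390)
go(([*b,.125],184.7))"
```

```text
cp [ 568.4 -341.8] [49.7 36.5] 4.8 0.06675520695088605
cp [ 560.9 -234.7] [49.6 50.3] 4.6 0.06670741833429109
whand top x -33.9 rect(y,z) [0. 1.] [50.1 27.3] 89.7 tilt deg [ 1.25 -0.13] 6036
now [ 0.5575 -0.1968  0.181 ] clk 37.25 w 49.3 F [ 0.6 -0.2 -1. ]
[1.87, -0.01, 0.02] [-0.0, -0.01, -0.0]
```

Request:
{"name": "carry_out", "arguments": {"targets": [[20, [0.5, -0.03, 0.02], [0, 0, 0]], [20, [1.0, -0.03, 0.02], [0, 0, 0]], [20, [1.4, -0.03, 0.02], [0, 0, 0]], [20, [1.7, -0.03, 0.02], [0, 0, 0]], [20, [1.85, -0.03, 0.02], [0, 0, 0]], [20, [1.85, -0.03, 0.02], [0, 0, 0]]]}}

```text
clock: 37.75
tcp_pos: [0.5566, -0.196, 0.125]
tcp_rot: [0.029, 0.707, 0.029, -0.706]
ft_force: [0.2, 0.7, -0.6]
width: 0.0495
```

Request:
{"name": "carry_out", "arguments": {"targets": [[20, [0.2, 0.02, 0], [0, 0, 0]], [20, [0.4, 0.04, 0], [0, 0, 0]], [20, [0.6, 0.05, 0], [0, 0, 0]], [20, [0.75, 0.05, 0], [0, 0, 0]], [20, [0.75, 0.05, 0], [0, 0, 0]]]}}

```text
clock: 38.17
tcp_pos: [0.556, -0.1973, 0.1011]
tcp_rot: [-0.029, -0.706, -0.029, 0.707]
ft_force: [0.2, 0.8, -1.6]
width: 0.0494
```

Request:
{"name": "carry_out", "arguments": {"targets": [[20, [0.15, 0.02, 0], [0, 0, 0]], [20, [0.25, 0.03, 0], [0, 0, 0]], [20, [0.25, 0.03, 0], [0, 0, 0]]]}}

```text
clock: 38.42
tcp_pos: [0.5562, -0.1983, 0.0932]
tcp_rot: [-0.029, -0.706, -0.029, 0.707]
ft_force: [1.3, -0.9, -2.6]
width: 0.0491
```

Request:
{"name": "carry_out", "arguments": {"targets": [[20, [0.05, 0.02, 0], [0, 0, 0]], [20, [0.1, 0.02, 0], [0, 0, 0]], [20, [0.1, 0.02, 0], [0, 0, 0]]]}}

```text
clock: 38.67
tcp_pos: [0.5565, -0.1986, 0.0923]
tcp_rot: [-0.029, -0.706, -0.029, 0.707]
ft_force: [-3.9, 4.3, 11.0]
width: 0.049
```

Request:
{"name": "carry_out", "arguments": {"targets": [[20, [0.1, 0, 0], [0, 0, 0]], [20, [0.17, 0, 0], [0, 0, 0]], [20, [0.17, 0, 0], [0, 0, 0]]]}}

```text
clock: 38.92
tcp_pos: [0.5566, -0.1986, 0.0921]
tcp_rot: [0.03, 0.707, 0.029, -0.706]
ft_force: [-8.1, 7.2, 26.4]
width: 0.0495
```

Request:
{"name": "carry_out", "arguments": {"targets": [[75, [0, 0, 0], [0, 0, 0]], [75, [0, 0, 0], [0, 0, 0]], [75, [0, 0, 0], [0, 0, 0]], [75, [0, 0, 0], [0, 0, 0]], [80, [-0.5, 0, 0], [0, 0, 0]], [80, [-1.5, 0, 0], [0, 0, 0]], [80, [-2.3, 0, 0], [0, 0, 0]], [80, [-2.3, 0, 0], [0, 0, 0]]]}}

```text
clock: 39.58
tcp_pos: [0.5591, -0.1997, 0.1662]
tcp_rot: [0.032, 0.71, 0.028, -0.703]
ft_force: [0.5, -0.6, 0.5]
width: 0.08
```

```bash
python3 -c "
from wc import *
cw('w29');go(([.557,-.199,.13],184.7))"
```

```text
cp [ 568.2 -341.6] [49.3 36.2] 3.6 0.06671255559986669
cp [ 560.6 -235.3] [49.3 50.2] 4.9 0.06672546703329743
cp [ 552.7 -134.3] [49.6 50.6] 3.7 0.066744607283864
wedge [ 565.5 -297.7] [49.9 25.6] 4.9 z 0.1263 local [  0.2 -70.3] slope deg [-0.1 -0.4]
wedge [ 555.7 -198.8] [50.3 25.5] 4.1 z 0.1264 local [-1.5 29. ] slope deg [-0.2  1. ]
now [ 0.5582 -0.199   0.1636] clk 39.63 w 79.9 F [-0.5  0.  -1.8]
[1.12, -0.01, 0.05] [0.02, -0.07, -0.03]
```

View pics/w29.png

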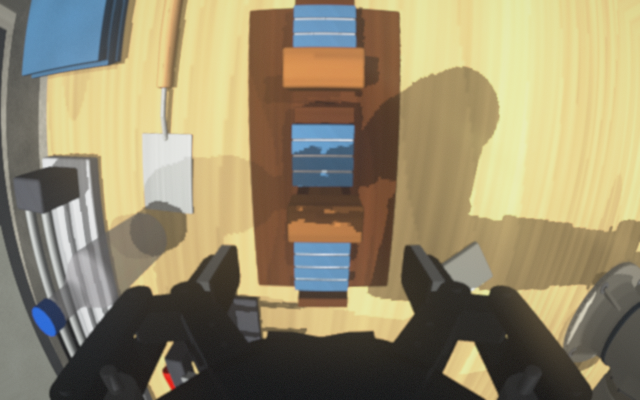

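Wedge 2 is seated, with its head top at z = 0.1264. One confirming tap with the fingers closed.

Request:
{"name": "carry_out", "arguments": {"targets": [[10, [0, -0.01, 0.06], [0, 0, 0]], [10, [0, -0.01, 0.06], [0, 0, 0]], [10, [0.1, -0.01, 0.06], [0, 0, 0]], [10, [0.4, -0.01, 0.06], [0, 0, 0]], [10, [0.8, -0.01, 0.06], [0, 0, 0]], [10, [1.1, -0.01, 0.06], [0, 0, 0]], [10, [1.2, -0.01, 0.06], [0, 0, 0]], [10, [1.25, -0.01, 0.06], [0, 0, 0]], [10, [1.25, -0.01, 0.06], [0, 0, 0]]]}}

```text
clock: 40.38
tcp_pos: [0.5564, -0.199, 0.1255]
tcp_rot: [0.031, 0.709, 0.029, -0.704]
ft_force: [0.7, -0.8, 0.2]
width: 0.0099
```

Request:
{"name": "carry_out", "arguments": {"targets": [[10, [0.1, 0, 0], [0, 0, 0]], [10, [0.2, 0, 0], [0, 0, 0]], [10, [0.25, 0, 0], [0, 0, 0]], [10, [0.25, 0, 0], [0, 0, 0]]]}}

```text
clock: 40.72
tcp_pos: [0.5573, -0.1994, 0.1218]
tcp_rot: [0.032, 0.71, 0.028, -0.703]
ft_force: [-5.8, 4.4, 17.3]
width: 0.0101
```

Request:
{"name": "carry_out", "arguments": {"targets": [[10, [0.1, 0, 0], [0, 0, 0]], [10, [0.15, 0, 0], [0, 0, 0]], [10, [-0.5, 0, 0], [0, 0, 0]], [10, [-1.5, 0, 0], [0, 0, 0]], [60, [-2.8, 0, 0], [0, 0, 0]], [85, [-4.0, 0, 0], [0, 0, 0]], [85, [-4.0, 0, 0], [0, 0, 0]], [85, [-4.0, 0, 0], [0, 0, 0]]]}}

```text
clock: 41.38
tcp_pos: [0.5574, -0.199, 0.245]
tcp_rot: [0.032, 0.712, 0.028, -0.701]
ft_force: [0.4, 0.7, -1.1]
width: 0.0583
```

```bash
python3 -c "
from wc import *
cw('w30');go(([.56,.08,.24],130),([.6275,.201,.24],94.4))"
```

```text
cp [ 567.8 -340.5] [48.1 36. ] 4.9 0.06669083391519641
cp [ 560.3 -235.6] [49.4 49.4] 5.2 0.06673067032154088
cp [ 552.2 -135. ] [49.3 51.2] 4.7 0.06671493376541879
wedge [ 565.6 -297.6] [49.7 25.5] 4.9 z 0.1262 local [  0.4 -70.3] slope deg [-0.3 -0.3]
wedge [ 556.3 -198.2] [50.2 26.6] 4.4 z 0.1264 local [-0.8 29.6] slope deg [-0.4  0.3]
now [ 0.5564 -0.1986  0.2426] clk 41.43 w 65.0 F [-0.6 -0.6 -1.5]
[0.05, -9.24, -0.91] [9.15, -0.13, 0.01]
[0.06, -13.07, -3.5] [15.08, -0.13, 0.05]
```

Request:
{"name": "carry_out", "arguments": {"targets": [[85, [0.05, -9.24, -0.91], [9.15, -0.13, 0]], [85, [0.05, -9.24, -0.91], [9.15, -0.13, 0]], [85, [0.05, -9.24, -0.91], [9.15, -0.13, 0]], [85, [0.05, -9.24, -0.91], [9.15, -0.13, 0]], [85, [0.05, -9.24, -0.91], [9.15, -0.13, 0]], [85, [0.05, -9.24, -0.91], [9.15, -0.13, 0]], [85, [0.05, -13.07, -3.5], [15.08, -0.13, 0]], [85, [0.05, -13.07, -3.5], [15.08, -0.13, 0]], [85, [0.05, -13.07, -3.5], [15.08, -0.13, 0]], [85, [0.05, -13.07, -3.5], [15.08, -0.13, 0]], [85, [0.05, -13.07, -3.5], [15.08, -0.13, 0]], [85, [0.05, -13.07, -3.5], [15.08, -0.13, 0]]]}}

```text
clock: 42.43
tcp_pos: [0.6274, 0.2049, 0.2361]
tcp_rot: [0.443, -0.55, 0.443, 0.552]
ft_force: [-0.4, -0.8, -0.5]
width: 0.085
```

```bash
python3 -c "
from hd import *
heads('w31');go(([.6275,.201,.2],94.4))"
```

```text
head [627.1 201.5] [26.1 50.1] 3.5 2085 0.1565
now [0.6272 0.2031 0.2369] clk 42.48 w 85.0 F [ 0.9 -0.1  0.3]
[1.23, 0.0, -0.07] [1.25, 0.01, -0.01]
```

Request:
{"name": "carry_out", "arguments": {"targets": [[85, [0.8, 0.02, -0.07], [1.25, 0, 0]], [85, [1.23, 0.02, -0.07], [1.25, 0, 0]], [85, [1.23, 0.02, -0.07], [1.25, 0, 0]], [85, [1.23, 0.02, -0.07], [1.25, 0, 0]], [85, [1.23, 0.02, -0.07], [1.25, 0, 0]]]}}

```text
clock: 42.9
tcp_pos: [0.6274, 0.2005, 0.2009]
tcp_rot: [0.48, -0.519, 0.48, 0.519]
ft_force: [-0.0, 0.1, 0.6]
width: 0.0848
```

```bash
python3 -c "
from hd import *
heads('w32');go(([.627,.2013,.12],94.2))"
```

```text
head [627.1 201.8] [26.3 49.9] 3.2 2781 0.1565
now [0.6276 0.2007 0.2014] clk 42.95 w 84.8 F [-0.2  0.7  0.3]
[2.71, 0.02, 0.02] [0.04, 0.01, 0.0]
```

Request:
{"name": "carry_out", "arguments": {"targets": [[85, [0.7, 0.02, 0.03], [0, 0, 0]], [85, [1.5, 0.02, 0.03], [0, 0, 0]], [85, [2.3, 0.02, 0.03], [0, 0, 0]], [85, [2.71, 0.02, 0.03], [0, 0, 0]], [85, [2.71, 0.02, 0.03], [0, 0, 0]], [30, [2.71, 0.02, 0.03], [0, 0, 0]], [30, [2.71, 0.02, 0.03], [0, 0, 0]], [30, [2.71, 0.02, 0.03], [0, 0, 0]], [30, [2.71, 0.02, 0.03], [0, 0, 0]], [30, [2.71, 0.02, 0.03], [0, 0, 0]], [30, [2.71, 0.02, 0.03], [0, 0, 0]], [30, [2.71, 0.02, 0.03], [0, 0, 0]]]}}

```text
clock: 43.95
tcp_pos: [0.6281, 0.2021, 0.1225]
tcp_rot: [-0.482, 0.52, -0.478, -0.519]
ft_force: [-0.9, -0.4, 6.3]
width: 0.049
```

Request:
{"name": "carry_out", "arguments": {"targets": [[20, [-0.5, 0, 0], [0, 0, 0]], [20, [-1.2, 0, 0], [0, 0, 0]], [20, [-2.2, 0, 0], [0, 0, 0]], [20, [-3.5, 0, 0], [0, 0, 0]], [20, [-3.5, 0, 0], [0, 0, 0]], [20, [-3.5, 0, 0], [0, 0, 0]], [20, [-3.5, 0, 0], [0, 0, 0]]]}}

```text
clock: 44.53
tcp_pos: [0.6274, 0.202, 0.2271]
tcp_rot: [-0.482, 0.519, -0.478, -0.519]
ft_force: [0.4, 0.2, -2.7]
width: 0.0487
```

```bash
python3 -c "
from hd import *
from bays import *
s=look('wrist','w33');whand(s)
b=bay(2,0,.040)
go(([.56,.08,.225],140),([*b,.225],184.7))"
```

```text
whand top x -35.0 rect(y,z) [0.2 0.1] [27.2 49.6] 0.6 tilt deg [1.29 0.14] 6003
now [0.627  0.2018 0.2261] clk 44.58 w 49.1 F [ 0.2  0.4 -1.8]
[0.02, 2.54, -3.87] [-7.59, 0.01, 0.03]
[0.01, 3.38, -9.69] [-15.04, 0.0, 0.03]
```

View pics/w33.png

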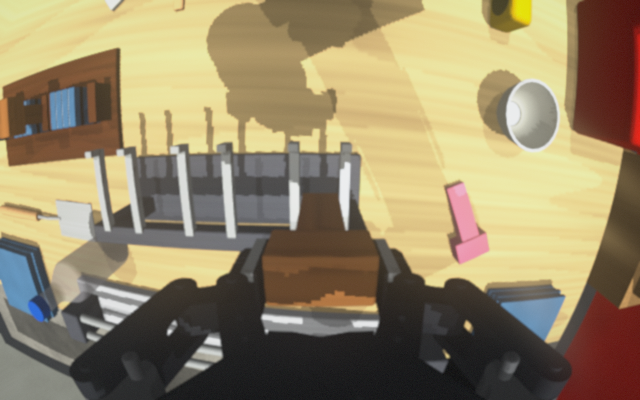

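The third wedge is in hand at (320,270) and the rack is now empty. Moving to bay 2.

Request:
{"name": "carry_out", "arguments": {"targets": [[20, [0.02, 2.54, -3.87], [-7.59, 0, 0]], [20, [0.02, 2.54, -3.87], [-7.59, 0, 0]], [20, [0.02, 2.54, -3.87], [-7.59, 0, 0]], [20, [0.02, 2.54, -3.87], [-7.59, 0, 0]], [20, [0.02, 2.9, -6.5], [-11, 0, 0]], [20, [0.02, 2.9, -6.5], [-11, 0, 0]], [20, [0.02, 3.38, -9.69], [-15.04, 0, 0]], [20, [0.02, 3.38, -9.69], [-15.04, 0, 0]], [20, [0.02, 3.38, -9.69], [-15.04, 0, 0]], [20, [0.02, 3.38, -9.69], [-15.04, 0, 0]], [20, [0.02, 3.38, -9.69], [-15.04, 0, 0]], [20, [0.02, 3.38, -9.69], [-15.04, 0, 0]]]}}

```text
clock: 45.58
tcp_pos: [0.5476, -0.0966, 0.2229]
tcp_rot: [0.01, -0.707, 0.008, 0.707]
ft_force: [-0.1, 0.0, -0.8]
width: 0.049
```

```bash
python3 -c "
from hd import *
from bays import *
b=bay(2,0,.0395);print(b)
go(([*b,.18],184.7))"
```

```text
[ 0.54872099 -0.09649235]
now [ 0.5476 -0.0966  0.2229] clk 45.58 w 49.0 F [-0.1  0.  -0.8]
[1.43, -0.0, -0.04] [-1.02, 0.01, 0.03]
```

Request:
{"name": "carry_out", "arguments": {"targets": [[20, [0.5, 0, -0.04], [-1.02, 0.01, 0.03]], [20, [1.1, 0, -0.04], [-1.02, 0.01, 0.03]], [20, [1.43, 0, -0.04], [-1.02, 0.01, 0.03]], [20, [1.43, 0, -0.04], [-1.02, 0.01, 0.03]], [20, [1.43, 0, -0.04], [-1.02, 0.01, 0.03]], [20, [1.43, 0, -0.04], [-1.02, 0.01, 0.03]]]}}

```text
clock: 46.08
tcp_pos: [0.5491, -0.0967, 0.1807]
tcp_rot: [0.029, 0.707, 0.029, -0.706]
ft_force: [0.8, -0.3, -0.6]
width: 0.0493
```

```bash
python3 -c "
from cp import *
from bays import *
s,W=cpacks('w34');whand(s)
b=bay(2,0,.0395)
go(([*b,.125],184.7))"
```

```text
cp [ 561.3 -242. ] [49.5 35.9] 4.7 0.0666958422234612
cp [ 553.  -134.6] [49.2 50.7] 4.0 0.06671654776311772
whand top x -33.8 rect(y,z) [-0.1  1. ] [27.3 49.7] 0.3 tilt deg [1.08 0.04] 6025
now [ 0.5494 -0.0966  0.181 ] clk 46.13 w 49.1 F [-0.3 -0.7 -0.9]
[1.87, -0.01, 0.02] [0.0, -0.02, -0.01]
```

Request:
{"name": "carry_out", "arguments": {"targets": [[20, [0.5, -0.04, 0.02], [0, 0, 0]], [20, [1.0, -0.04, 0.02], [0, 0, 0]], [20, [1.4, -0.04, 0.02], [0, 0, 0]], [20, [1.7, -0.04, 0.02], [0, 0, 0]], [20, [1.85, -0.04, 0.02], [0, 0, 0]], [20, [1.85, -0.04, 0.02], [0, 0, 0]]]}}

```text
clock: 46.63
tcp_pos: [0.5485, -0.0955, 0.1251]
tcp_rot: [0.029, 0.707, 0.029, -0.706]
ft_force: [-0.1, 0.0, -1.6]
width: 0.0491
```

Request:
{"name": "carry_out", "arguments": {"targets": [[20, [0.2, 0.02, 0], [0, 0, 0]], [20, [0.4, 0.05, 0], [0, 0, 0]], [20, [0.6, 0.06, 0], [0, 0, 0]], [20, [0.75, 0.06, 0], [0, 0, 0]], [20, [0.75, 0.06, 0], [0, 0, 0]]]}}

```text
clock: 47.05
tcp_pos: [0.548, -0.0974, 0.1013]
tcp_rot: [-0.029, -0.706, -0.029, 0.707]
ft_force: [-0.5, -0.0, -1.9]
width: 0.0495
```

Request:
{"name": "carry_out", "arguments": {"targets": [[20, [0.15, 0.02, 0], [0, 0, 0]], [20, [0.25, 0.04, 0], [0, 0, 0]], [20, [0.25, 0.04, 0], [0, 0, 0]]]}}

```text
clock: 47.3
tcp_pos: [0.5481, -0.0986, 0.0933]
tcp_rot: [-0.029, -0.706, -0.029, 0.707]
ft_force: [2.1, 0.3, -1.7]
width: 0.049
```

Request:
{"name": "carry_out", "arguments": {"targets": [[20, [0.05, 0.02, 0], [0, 0, 0]], [20, [0.1, 0.02, 0], [0, 0, 0]], [20, [0.1, 0.02, 0], [0, 0, 0]]]}}

```text
clock: 47.55
tcp_pos: [0.5484, -0.099, 0.0924]
tcp_rot: [0.03, 0.707, 0.029, -0.706]
ft_force: [-4.2, 3.0, 11.8]
width: 0.0493
```

Request:
{"name": "carry_out", "arguments": {"targets": [[20, [0.1, 0, 0], [0, 0, 0]], [20, [0.17, 0, 0], [0, 0, 0]], [20, [0.17, 0, 0], [0, 0, 0]]]}}

```text
clock: 47.8
tcp_pos: [0.5485, -0.099, 0.0921]
tcp_rot: [0.031, 0.707, 0.029, -0.706]
ft_force: [-11.0, 5.3, 29.1]
width: 0.0496
```

Request:
{"name": "carry_out", "arguments": {"targets": [[75, [0, 0, 0], [0, 0, 0]], [75, [0, 0, 0], [0, 0, 0]], [75, [0, 0, 0], [0, 0, 0]], [75, [0, 0, 0], [0, 0, 0]], [80, [-0.5, 0, 0], [0, 0, 0]], [80, [-1.5, 0, 0], [0, 0, 0]], [80, [-2.3, 0, 0], [0, 0, 0]], [80, [-2.3, 0, 0], [0, 0, 0]]]}}

```text
clock: 48.47
tcp_pos: [0.5512, -0.0996, 0.1661]
tcp_rot: [0.031, 0.71, 0.029, -0.703]
ft_force: [0.7, 0.4, 0.8]
width: 0.08
```

```bash
python3 -c "
from wc import *
cw('w35');go(([.5487,-.0992,.126],184.7))"
```

```text
cp [ 561.4 -241.8] [49.7 36.3] 5.0 0.06671297870939302
cp [ 552.8 -135.9] [49.2 50.2] 4.9 0.0667232972341721
wedge [ 556.1 -198. ] [50.2 25.7] 4.9 z 0.1263 local [-1.  29.8] slope deg [-0.3 -0.5]
wedge [548.1 -99.2] [49.1 26.3] 4.8 z 0.1264 local [ -0.9 128.9] slope deg [-0.   0.6]
now [ 0.5501 -0.0991  0.1635] clk 48.52 w 79.9 F [ 0.9  0.7 -0.7]
[1.25, -0.0, 0.06] [0.03, -0.07, -0.03]
```

Request:
{"name": "carry_out", "arguments": {"targets": [[10, [0, 0, 0.06], [0, 0, 0]], [10, [0, 0, 0.06], [0, 0, 0]], [10, [0.1, 0, 0.06], [0, 0, 0]], [10, [0.4, 0, 0.06], [0, 0, 0]], [10, [0.8, 0, 0.06], [0, 0, 0]], [10, [1.1, 0, 0.06], [0, 0, 0]], [10, [1.2, 0, 0.06], [0, 0, 0]], [10, [1.25, 0, 0.06], [0, 0, 0]], [10, [1.25, 0, 0.06], [0, 0, 0]]]}}

```text
clock: 49.27
tcp_pos: [0.5484, -0.0994, 0.1255]
tcp_rot: [0.031, 0.709, 0.029, -0.704]
ft_force: [-0.6, -0.2, 0.5]
width: 0.0097
```

Request:
{"name": "carry_out", "arguments": {"targets": [[10, [0.1, 0, 0], [0, 0, 0]], [10, [0.2, 0, 0], [0, 0, 0]], [10, [0.25, 0, 0], [0, 0, 0]], [10, [0.25, 0, 0], [0, 0, 0]]]}}

```text
clock: 49.6
tcp_pos: [0.5495, -0.0995, 0.1217]
tcp_rot: [0.032, 0.71, 0.029, -0.703]
ft_force: [-5.9, 3.0, 17.1]
width: 0.0102
```

Request:
{"name": "carry_out", "arguments": {"targets": [[10, [-0.5, 0, 0], [0, 0, 0]], [10, [-1.5, 0, 0], [0, 0, 0]], [60, [-2.8, 0, 0], [0, 0, 0]], [85, [-4.0, -2, 3], [0, 0, 0]], [85, [-4.5, -4, 5], [0, 0, 0]], [85, [-4.5, -6, 5], [0, 0, 0]], [85, [-4.5, -8, 5], [0, 0, 0]], [85, [-4.5, -10, 5], [0, 0, 0]], [85, [-4.5, -10, 5], [0, 0, 0]], [85, [-4.5, -10, 5], [0, 0, 0]], [85, [-4.5, -10, 5], [0, 0, 0]]]}}

```text
clock: 50.52
tcp_pos: [0.3785, 0.1701, 0.2531]
tcp_rot: [0.031, 0.711, 0.029, -0.702]
ft_force: [1.2, 0.4, -0.3]
width: 0.0854
```

```bash
python3 -c "
from wc import *
cw('t36','top');go()
s=look('scene','s36')
save('s36c',cv2.resize(s['image'][190:320,150:330],None,fx=4,fy=4))"
```

```text
cp [ 567.6 -348.2] [48.5 27. ] 1.5 0.06744822088647727
cp [ 560.3 -244.8] [49.3 32.3] 4.8 0.06756965864797848
cp [ 552.  -142.1] [49.3 37.7] 5.0 0.06741143292101592
wedge [ 564.4 -298.1] [49.2 27. ] 4.1 z 0.1265 local [ -0.9 -70.7] slope deg [-0.7 -0.1]
wedge [ 554.5 -197.9] [49.7 24.3] 5.4 z 0.1266 local [-2.5 30. ] slope deg [-0.3 -0.8]
wedge [546.2 -99.1] [50.  24.6] 5.6 z 0.1269 local [ -2.7 129.1] slope deg [0.6 0.9]
now [0.377  0.1761 0.2534] clk 50.57 w 84.9 F [-1.4  4.6 -0.1]
```

View pics/t36.png

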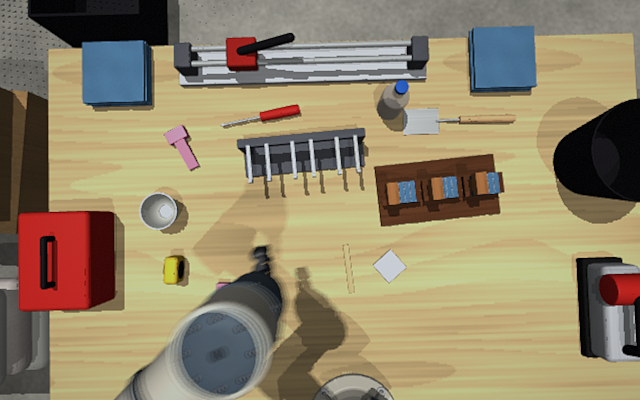

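View pics/s36c.png

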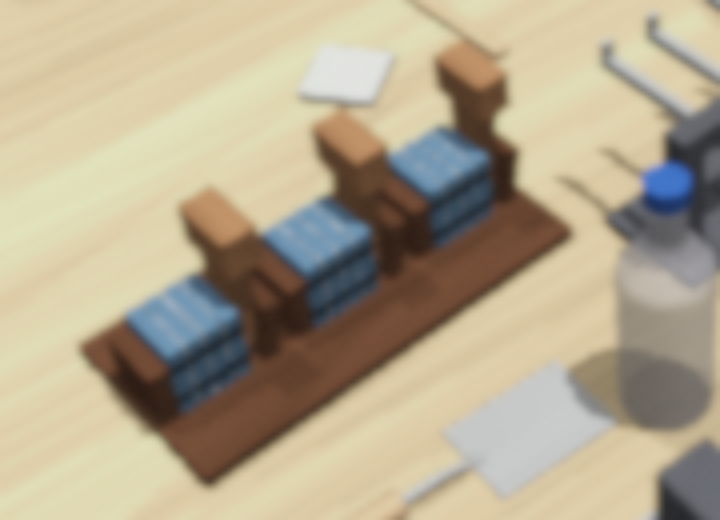

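Top and scene views show three packs in the bays, with three wedge heads at (397,193), (443,187) and (487,182). The rack is empty and the bench items haven't moved. I'll let the arm settle, then hand in.

Request:
{"name": "carry_out", "arguments": {"targets": [[85, [0, 0, 0], [0, 0, 0]], [85, [0, 0, 0], [0, 0, 0]], [85, [0, 0, 0], [0, 0, 0]], [85, [0, 0, 0], [0, 0, 0]]]}}

```text
clock: 50.95
tcp_pos: [0.3784, 0.1722, 0.253]
tcp_rot: [0.033, 0.711, 0.032, -0.702]
ft_force: [1.1, -0.0, 0.0]
width: 0.085
```

```bash
python3 -c "
from wc import *
cw('t37','top');go();print(ctrl.close_job())"
```

```text
cp [ 567.2 -348.3] [26.4 47.9] 89.5 0.06750093593728788
cp [ 560.1 -244.5] [49.5 32.7] 3.8 0.06753046956165243
cp [ 552.1 -142.1] [49.6 38.1] 6.5 0.06755433422432144
wedge [ 564.4 -297.8] [49.4 25. ] 3.0 z 0.1266 local [ -0.9 -70.3] slope deg [-0.4  0.5]
wedge [ 554.5 -197.8] [49.7 24.5] 5.3 z 0.1268 local [-2.5 30.1] slope deg [0.2 1.6]
wedge [546.2 -98.7] [50.  24.8] 5.6 z 0.127 local [ -2.7 129.5] slope deg [ 0.5 -0.5]
now [0.3784 0.1722 0.253 ] clk 51.0 w 85.0 F [-0.1 -0.2 -0.6]
the job is handed in; nothing more can be done
None
```

All three packs are standing in their own bays, each held by its own wedge, and I handed the job in at 51 s. There were three packs, so all three wedges were used and none is left on the rack.

**Seating:** I pressed each wedge home at 23–29 N, then tapped it at 17–26 N, a little above the 15–20 N suggested. The heads stayed level at 126–127 mm above the table; a tight wedge should read 127 mm.

**Packs:** The last clear wrist views put the packs within about 1 mm and 0.5° of their bay places, so flat against the straight walls. In the final top view the wedge heads partly hide the packs, so that view confirms only the wedges.

**Other things on the bench:** In the last pictures the loose items looked unmoved, including the pink look-alikes. One of these was partly hidden by the arm. I never saw a pack get knocked aside.

**Checks that disagreed:**
- The fingertips sat about 6–17 mm behind the reported TCP, not 19 mm ahead. My first try at a wedge closed on top of its head at about 6 N and moved nothing; I opened and gripped lower.
- The three packs were therefore held near their top edges, and the third seemed to slip about 3 mm before I set it down.
- The top camera read about 2 mm off the wrist camera in x.

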